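# Change over a magazine-fed deburring machine for the next batch

## Task

Make the deburring machine ready for the batch whose first blank is already in its spring magazine: put the old batch's last piece from the outfeed rails into the grey finished-parts box, swing the locking lever well clear, set the brush cassette for the new metal (blue for steel, yellow for brass) fully home in the empty pocket and swing the lever fully shut over it. Push every loose blank of the new metal down into the magazine, so that it is caught under the white latches on top of the first one. Leave the other metal's blanks and the other cassette on the bench, never get a blank of the other metal into the magazine, and do not disturb the oil can, the brush or the wrench.

Things in the scene. Friction and masses are not known exactly. Their poses are not given: they have to be found in the camera images.
- machine: green bench deburring machine, fixed, 100 x 340 mm base, turned a little from start to start. Origin on the bench under the centre of the cassette pocket; y along the feed track (magazine at +y, outfeed at -y), x across it, z up. Drive housing, 105 mm high, at x = 52 to 132 mm. A cross head, 99 mm high, stands at y = 172 to 184 mm
- outfeed (a point): track's outfeed, 110 mm from the pocket along the machine's -y, at the rails' top, 85 mm above the bench: a finished blank lies here at the start, across the track, its ends on two rails (|x| = 25 to 32 mm) between two cheek plates (tops 93 mm high). Between the rails it is open: fingers can reach down beside the middle of the blank's long sides
- magazine_mouth (a point): centre of the magazine's mouth, 105 mm from the pocket along the machine's +y, at the flat underside of two white latches, 93 mm above the bench; axes as the machine. Blanks lie in it flat, length along the machine's x; a spring follower pushes the pile up against the latches, so the top blank's underside is 8 mm below this point. Pushing one in, level or at its middle, takes 5 to 12 N
- guide_top (a point): 19 mm above magazine_mouth: top of its four flared corner guides (|x| = 19 to 31 mm; below the 9 mm high flare a blank has 2 mm play at each end, 1.5 mm at each side). The latches, sprung wedges at both ends (noses at |x| = 25.5 mm, tops sloping up and outwards), give way to a blank pushed down and snap over it. For |x| < 19 mm the long sides are open, 40 mm free beside them: fingers holding a blank there can follow it down
- follower (a joint): depth of the magazine's follower below the latches, m: 0.008 with one blank in the pile, 0.008 more for each further one; end of travel 0.046. Upward spring force about 3 N plus 1 N for each 8 mm
- pocket_floor (a point): centre of the cassette pocket's floor, 97 mm above the bench; axes as the machine. The pocket is an open-topped green frame 20 mm deep, inside 59 mm along the machine's x and 51 mm along its y (1.5 mm play on each side of a cassette, chamfered mouth), outside 78 x 70 mm
- lock_lever (a joint): steel lever that swings level on an upright pivot: 0 = shut, lying along the machine's -y over the front (-x) shoulder of the cassette; grows as it opens, clockwise from above, towards the machine's -x, stop at 1.7 rad. From 1.2 rad it is clear of the pocket and of what is lowered into it. It stays where it is left; 1.5 N at the knob moves it. Pivot axis in the machine's frame: x = -20.5, y = 42 mm
- lever_knob (a point): middle of the lever's upright red knob, a cylinder 16 mm across and 26 mm high, 148 mm above the bench, 87 mm from the pivot. It stands on the lever, which is 11 mm wide and 6 mm thick, its underside 129.5 mm above the bench, 2.5 mm above a seated cassette's shoulder
- finished_box: grey open box for finished parts, 130 x 100 x 45 mm, walls 4 mm, fixed; origin under its centre
- cassette_blue: blue brush cassette, for steel: body 56 (x) x 48 (y) x 30 mm, in the middle of its top a ribbed grip block 26 (x) x 30 (y) x 28 mm; 58 mm high in all, about 0.2 kg, fits either way round; origin at the centre of its underside. In the pocket its x lies along the machine's x. Stands upright on the bench at the start
- cassette_yellow: yellow brush cassette, for brass, otherwise the same as the blue one
- steel_on_machine: grey steel blank that is on the machine at the start, either in the magazine or on the outfeed; 60 x 26 x 8 mm, origin at the centre of its underside, x along its length
- brass_on_machine: brass blank that is on the machine at the start, in the other of these two places; same size
- steel_blank_1: loose grey steel blank, 60 x 26 x 8 mm, two small dark drilled holes, about 0.1 kg; origin at the centre of its underside, x along its length, z up. Lies flat on the bench at the start; may be absent
- steel_blank_2: loose grey steel blank, 60 x 26 x 8 mm, two small dark drilled holes, about 0.1 kg; origin at the centre of its underside, x along its length, z up. Lies flat on the bench at the start; may be absent
- steel_blank_3: loose grey steel blank, 60 x 26 x 8 mm, two small dark drilled holes, about 0.1 kg; origin at the centre of its underside, x along its length, z up. Lies flat on the bench at the start; may be absent
- steel_blank_4: loose grey steel blank, 60 x 26 x 8 mm, two small dark drilled holes, about 0.1 kg; origin at the centre of its underside, x along its length, z up. Lies flat on the bench at the start; may be absent
- brass_blank_1: loose yellow brass blank, 60 x 26 x 8 mm, two small dark drilled holes, about 0.1 kg; origin at the centre of its underside, x along its length, z up. Lies flat on the bench at the start; may be absent
- brass_blank_2: loose yellow brass blank, 60 x 26 x 8 mm, two small dark drilled holes, about 0.1 kg; origin at the centre of its underside, x along its length, z up. Lies flat on the bench at the start; may be absent
- brass_blank_3: loose yellow brass blank, 60 x 26 x 8 mm, two small dark drilled holes, about 0.1 kg; origin at the centre of its underside, x along its length, z up. Lies flat on the bench at the start; may be absent
- brass_blank_4: loose yellow brass blank, 60 x 26 x 8 mm, two small dark drilled holes, about 0.1 kg; origin at the centre of its underside, x along its length, z up. Lies flat on the bench at the start; may be absent
- oil_can: red oil can, 60 mm across, 120 mm high, a bystander
- wire_brush: brush lying on the bench, a bystander
- wrench: wrench lying on the bench, a bystander
Things that resemble listed ones, but are neither listed nor needed, are in the scene too. What is shaped like the steel_blank_3 but turquoise is not meant. Leave any green look-alike of the steel_blank_4 alone.

How it is judged:
By the outcome, as a careful person would: the job done as asked, in the order asked, and still so for the second after the job is handed in, with the robot touching nothing.
Of steel_blank_1, steel_blank_2, steel_blank_3, steel_blank_4 only 2 to 4 are there at a start; the rules pass over those that are not, and their reading is None.
Of brass_blank_1, brass_blank_2, brass_blank_3, brass_blank_4 only 2 to 4 are there at a start; the rules pass over those that are not, and their reading is None.
At some moment in a run one of steel_blank_1, steel_blank_2, steel_blank_3, steel_blank_4, brass_blank_1, brass_blank_2, brass_blank_3, brass_blank_4 may be knocked a few centimetres aside while the robot is not near it.
It also fails if it takes over 210 s, if anything falls off the work surface, if the arm or the gripper's body presses on something with over 40 N, if the wrist force passes 120 N, or if a joint passes its speed limit or range.

## Robot

A 6-joint arm with a two-finger parallel gripper is mounted at the origin on the work surface. World frame = base frame: x ahead of the robot, y to its left, z up, the work surface at z = 0. Lengths are in m, angles in rad, forces in N, time in s.
With the tool pointing down it reaches from about 0.3 to 1 m from the base axis. Payload 5.1 kg.
Tool frame: the origin (TCP) lies on the centre line of the jaws, within the pads' length; the fingertips stand 8 mm ahead of it and the grasp point (between the pads) lies 11 mm behind it (bot.nose_length is the distance from the TCP to the fingertips, in m); z points along the fingers, y is the line along which they close (so a half turn about z gives the same grasp; the last joint's range is limited). The gripper opens to 95 mm and grips with 3 to 60 N. Pads are 20 mm wide; open, the fingers measure 119 mm over their backs; the gripper's body (75 mm by 180 mm) begins 59 mm behind the grasp point.
Start: joints at [1.219, 0.124, 1.65, -0, 1.367, -0.083], TCP at [0.173, 0.627, 0.223] pointing down, gripper open.
Joint ranges: [-2.61, 2.61], [-1.02, 2.33], [0.03, 2.71], [-1.35, 4.49], [0.32, 2.68], [-2.91, 2.91]. Speed limits (rad/s): [2.57, 2.57, 3.14, 3.14, 3.14, 3.14].

## Interface

Orientations are given as [roll, pitch, yaw] about the fixed x, y, z axes, in that order (R = Rz(yaw) Ry(pitch) Rx(roll)).
In Python, from workcell import bot, vision gives the robot as it stands.
- The arm moves only by the shell command python3 -m creep 'ROWS' [FORCE]. ROWS is JSON, a list of rows, each a list of 3 entries, a list of its own where there are three numbers: the shift along the tool's x, y, z as a fraction of full scale, then the turn, a rotation vector about the tool's x, y, z as a fraction of full scale, then the closure, from 0 (fully open) to 1 (shut). In form: [[[dx, dy, dz], [ax, ay, az], gripper], ...]. A call has 1 to 12 rows; each row shifts and turns the commanded pose from where the row before left it, along the tool's axes as they then stand; what a row does not reach is not made up. Full scale, the value 1, is 0.025 m for a shift and 5 degrees for a turn. A row lasts 1/12 s, in which the tool goes at most 41.7 mm and 7.16 degrees, less where a joint would pass 70% of its speed; a pose out of reach is approached as far as the arm can. A call with a number of a shift or a turn outside -1 to 1 is refused whole. A call with a gripper value outside its range is refused whole. The fingers move at their own pace and stop on an object; FORCE is the grip in N (left out, the last holds). Time passes only in rows, so rows that do not move let the fingers close. It gives the time, the measured TCP pose, the force, the opening and the grip force at its end, in the units of the state.
- bot.state(): the state, without advancing time (a new reading comes with each control period).
- vision.camera(name): name is "scene" or "top" or "wrist"; returns the picture (420x560x3 uint8, red, green, blue); there is no depth.
- vision.camera_params(name): a dict with "intrinsics" (3x3 intrinsics, pixels), "world_from_camera" (4x4, takes a point from camera to world coordinates); the wrist camera has in their place "tool_from_camera" (4x4, takes a point from camera to tool coordinates, whose origin is the TCP and whose axes are the flange's). Camera axes: x right, y down, z forward; pixel columns grow to the right and rows downward; lengths in m; the calibration is good to about 2 mm. The wrist camera is an equidistant fisheye: a pixel r from the principal point sees the ray r / f radians off the axis. A picture is of the moment at which its call begins: read the wrist's pose just before it. camera_params takes no time and is no camera call.
- bot.finish_job(): hands the job in; it is judged then, once.
The state is a dict: "time": time; "q": joint angles; "joint_vel": joint speeds; "tau": joint torques, N m; "position": TCP position; "tcp_rot": TCP orientation; "ft_force": force on the tool from outside, world axes, zero at the start; "wrist_torque": the same for the moment, N m; "gripper_width": finger opening in m; "gripper_force": force on a finger pad.
Only numpy, scipy, OpenCV 4.12 (cv2) and the standard library are available. Lean on these libraries where they do the work, as an engineer would, in place of code of your own. Each camera call takes 0.05 s, during which the arm holds its last target. There are 200 camera calls.

## Working session

There is one attempt and no reset: what is moved stays moved. The work goes in short steps, Python scripts to look and compute and a shell command to move; the robot and the scene stay as the last step left them, time stands still between calls to the robot, and variables do not carry over. Pictures are saved under pics/ and viewed, at most 14 in all, crops included, and the job is handed in when it is done.

```bash
ls; mkdir -p pics
python3 - <<'E'
from workcell import bot, vision
import cv2, numpy as np
np.set_printoptions(precision=4,suppress=True)
for n in ("scene","top"):
    im=vision.camera(n); cv2.imwrite(f"pics/{n}0.png",im[...,::-1])
for n in ("scene","top","wrist"): print(n,vision.camera_params(n))
print(bot.state(), bot.nose_length)
E
```

```text
pics
scene {'intrinsics': array([[382.0626,   0.    , 277.0542],
       [  0.    , 382.0626, 211.4968],
       [  0.    ,   0.    ,   1.    ]]), 'world_from_camera': array([[-0.7345,  0.5738, -0.3624,  0.913 ],
       [ 0.6786,  0.623 , -0.3889,  0.3805],
       [ 0.0026, -0.5316, -0.847 ,  1.0136],
       [ 0.    ,  0.    ,  0.    ,  1.    ]])}
top {'intrinsics': array([[542.161 ,   0.    , 280.8659],
       [  0.    , 542.161 , 204.7558],
       [  0.    ,   0.    ,   1.    ]]), 'world_from_camera': array([[-0.0143, -0.9932,  0.1154,  0.3018],
       [-0.9999,  0.0144, -0.0005, -0.0289],
       [-0.0012, -0.1154, -0.9933,  2.0147],
       [ 0.    ,  0.    ,  0.    ,  1.    ]])}
wrist {'intrinsics': array([[325.1923,   0.    , 277.0602],
       [  0.    , 325.1923, 206.8294],
       [  0.    ,   0.    ,   1.    ]]), 'tool_from_camera': array([[ 0.0003, -0.9596, -0.2814,  0.0793],
       [ 1.    ,  0.0002,  0.0003, -0.0003],
       [-0.0002, -0.2814,  0.9596, -0.1625],
       [ 0.    ,  0.    ,  0.    ,  1.    ]])}
{'time': 0.1, 'q': array([ 1.2194,  0.1244,  1.6515,  0.    ,  1.3675, -0.0826]), 'joint_vel': array([-0.0007, -0.0021, -0.0028, -0.001 ,  0.0023, -0.0015]), 'tau': array([  0.0002, -41.8881, -36.1098,   0.0777,   0.0462,  -0.0001]), 'position': array([0.1725, 0.6261, 0.2215]), 'tcp_rot': array([-3.1397, -0.0002,  2.8728]), 'ft_force': array([-0.0269, -0.9147,  0.1852]), 'wrist_torque': array([0.0049, 0.0012, 0.0065]), 'gripper_force': 0.0, 'gripper_width': 0.09505650466727218} 0.008
```

View pics/scene0.png

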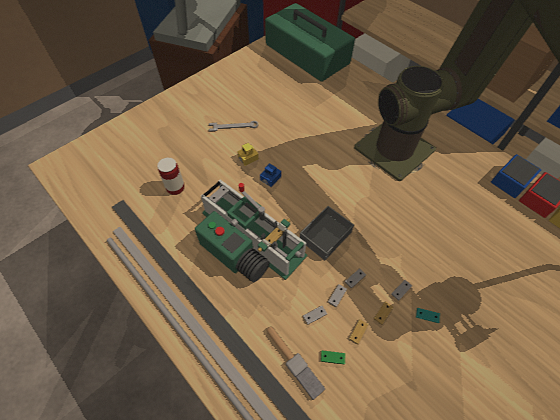

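View pics/top0.png

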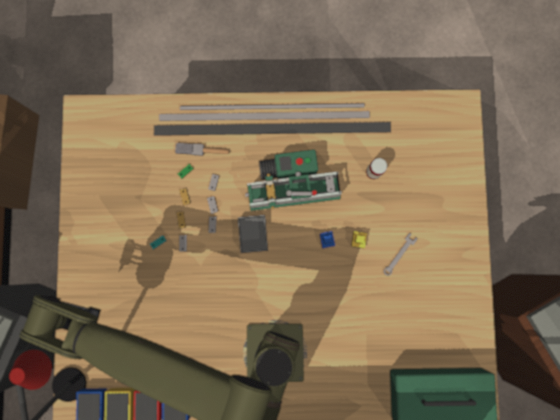

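The scene view shows the machine with the brass blank at the magazine end (275,237) and a grey blank on the outfeed (215,190). Loose brass candidates are at (383,312) and (357,331). The look-alikes are the turquoise blank (428,315), the green one (333,357), and four steels at (355,278), (338,295), (315,315) and (401,290). Cassettes: yellow (248,153), blue (271,174). Next I'll check this in close crops.

```bash
cat > h.py <<'E'
from workcell import bot, vision
import cv2, numpy as np
from scipy.spatial.transform import Rotation as Rn
np.set_printoptions(precision=4,suppress=True)
P={n:vision.camera_params(n) for n in("scene","top","wrist")}
def ray(n,uv,st=None):
    K=P[n]["intrinsics"]; a=(np.array(uv,float)-K[:2,2])/[K[0,0],K[1,1]]
    if n=="wrist":
        r=np.hypot(*a); s=np.sin(r)/r if r>1e-9 else 1; d=np.array([a[0]*s,a[1]*s,np.cos(r)])
        T=np.eye(4); T[:3,:3]=Rn.from_euler("xyz",st["tcp_rot"]).as_matrix(); T[:3,3]=st["position"]
        M=T@P[n]["tool_from_camera"]
    else: d=np.array([*a,1]); M=P[n]["world_from_camera"]
    return M[:3,3],M[:3,:3]@d
def onz(n,uv,z,st=None):
    o,d=ray(n,uv,st); return o+d*(z-o[2])/d[2]
def proj(n,p,st=None):
    K=P[n]["intrinsics"]
    if n=="wrist":
        T=np.eye(4); T[:3,:3]=Rn.from_euler("xyz",st["tcp_rot"]).as_matrix(); T[:3,3]=st["position"]
        M=T@P[n]["tool_from_camera"]
    else: M=P[n]["world_from_camera"]
    c=M[:3,:3].T@(np.asarray(p)-M[:3,3])
    if n=="wrist":
        h=np.hypot(c[0],c[1]); t=np.arctan2(h,c[2]); return K[:2,2]+K[0,0]*t*c[:2]/h
    return K[:2,2]+K[0,0]*c[:2]/c[2]
def grab(n):
    st=bot.state(); return st,vision.camera(n)
def save(name,im,box=None,k=1):
    if box: im=im[box[1]:box[3],box[0]:box[2]]
    cv2.imwrite(f"pics/{name}.png",cv2.resize(im,None,fx=k,fy=k,interpolation=cv2.INTER_CUBIC)[...,::-1])
def move(target,rpy_yaw,st=None):
    """shift and turn needed in tool axes, in full-scale units, to reach target TCP pos pointing down with tool x-axis yaw"""
    st=st or bot.state(); R=Rn.from_euler("xyz",st["tcp_rot"])
    d=R.inv().apply(np.array(target)-st["position"])/0.025
    G=Rn.from_euler("xyz",[np.pi,0,rpy_yaw]); rv=np.degrees((R.inv()*G).as_rotvec())/5
    return d,rv
E
python3 - <<'E'
from h import *
im=cv2.imread("pics/scene0.png")[...,::-1]
a=cv2.resize(im[140:290,150:350],None,fx=4,fy=4,interpolation=cv2.INTER_CUBIC)
save("c1",a)
save("c2",im,(290,255,450,370),5)
# brass and yellow
hsv=cv2.cvtColor(im,cv2.COLOR_RGB2HSV)
for uv in [(383,312),(357,331),(275,237),(355,278),(315,315),(401,290)]: print(uv,hsv[uv[1],uv[0]],onz("scene",uv,.008))
for uv in [(248,156)]: print("y",onz("scene",uv,.03))
for uv in [(185,195),(181,219)]: print(onz("top",uv,.008))
print(onz("top",(360,240),.03),onz("top",(253,235),.045))
E
```

```text
(383, 312) [ 19 146 103] [0.4897 0.3429 0.008 ]
(357, 331) [ 18 150 156] [0.5788 0.3288 0.008 ]
(275, 237) [ 18 146 161] [ 0.5482 -0.0195  0.008 ]
(355, 278) [12 29 89] [0.4714 0.2284 0.008 ]
(315, 315) [ 16  32 136] [0.6289 0.2255 0.008 ]
(401, 290) [15 28 91] [0.4049 0.3376 0.008 ]
y [ 0.415  -0.2979  0.03  ]
[0.5769 0.3276 0.008 ]
[0.4871 0.3419 0.008 ]
[ 0.3985 -0.3174  0.03  ] [0.4215 0.073  0.045 ]
```

View pics/c1.png

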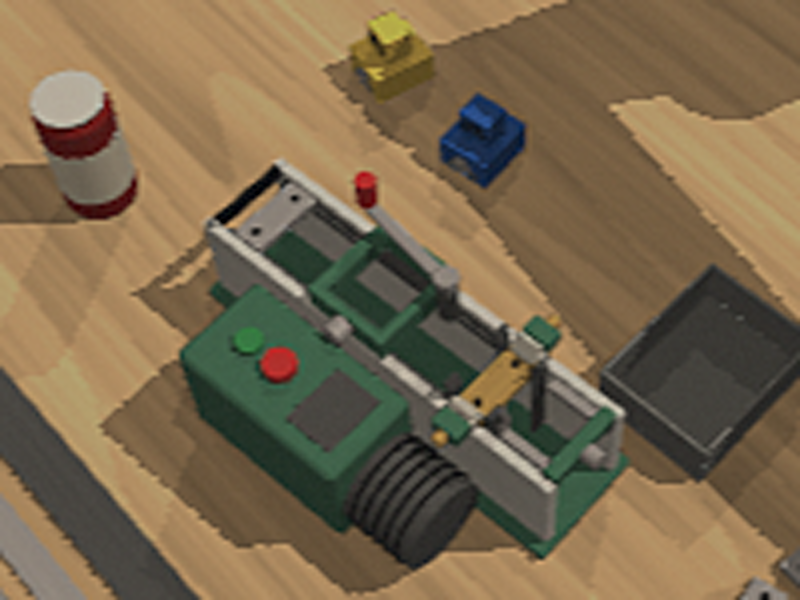

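View pics/c2.png

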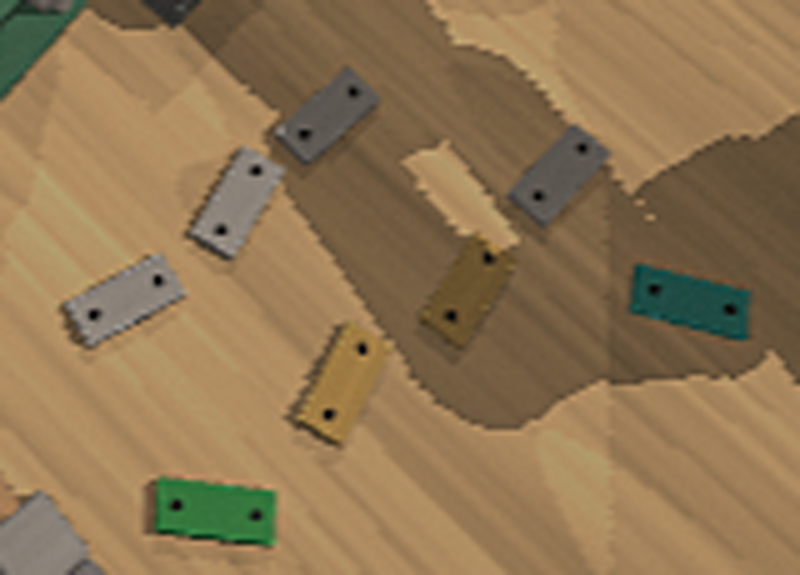

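The crops confirm it: a brass blank (496,385 in the crop) is in the magazine and steel (275,215) is on the outfeed. So the batch is brass, with exactly two loose brass blanks and the yellow cassette. Next is the machine pose from the blank holes.

Run:
```python
from h import *
c=lambda x,y,:(x/4+150-.375,y/4+140-.375)
S=[onz("scene",c(*p),.093) for p in((294,198),(256,231))]
B=[onz("scene",c(*p),.093) for p in((519,367),(477,402))]
s=np.mean(S,0);b=np.mean(B,0)
print(S,B,s,b,np.linalg.norm(s-b), "yaw y-axis",np.degrees(np.arctan2(*(b-s)[[1,0]]))-90)
print("holes dist",np.linalg.norm(S[0]-S[1]),np.linalg.norm(B[0]-B[1]))
u=(b-s)/np.linalg.norm(b-s); o=s+u*110; 
print("origin",s+u*.110, b-u*.105)
print("knob",onz("scene",c(366,175),.161))
d=lambda x,y:(x/5+290-.4,y/5+255-.4)
for n,a,e in(("br1",(363,349),(329,414)),("br2",(488,258),(451,316))):
    A=onz("scene",d(*a),.008);E=onz("scene",d(*e),.008);v=A-E
    print(n,(A+E)/2,np.linalg.norm(v),"yaw",np.degrees(np.arctan2(v[1],v[0])))
ca=onz("scene",c(385,90),0); 
q=[onz("scene",c(*p),.058) for p in((385,12),(412,20),(400,48),(371,38))]
print("yellow top",q,np.mean(q,0))
bx=[onz("scene",c(*p),.045) for p in((712,267),(602,366),(705,470))]; print("box",bx,(bx[0]+bx[1])/2,)
print(bot.state()["tcp_rot"])
```

```text
[array([ 0.5833, -0.2073,  0.093 ]), array([ 0.622, -0.203,  0.093])] [array([0.5583, 0.0096, 0.093 ]), array([0.5978, 0.0102, 0.093 ])] [ 0.6027 -0.2052  0.093 ] [0.5781 0.0099 0.093 ] 0.21642423545348363 yaw y-axis 6.5312460737708875
holes dist 0.03893440818307266 0.03949317591539029
origin [ 0.5902 -0.0959  0.093 ] [ 0.59   -0.0945  0.093 ]
knob [ 0.559  -0.1456  0.161 ]
br1 [0.575  0.3318 0.008 ] 0.039686480375696095 yaw -165.508191559418
br2 [0.4886 0.3438 0.008 ] 0.03977259984573662 yaw -170.60944218733758
yellow top [array([ 0.3969, -0.3274,  0.058 ]), array([ 0.3861, -0.3055,  0.058 ]), array([ 0.4132, -0.2891,  0.058 ]), array([ 0.4237, -0.3135,  0.058 ])] [ 0.405  -0.3089  0.058 ]
box [array([0.3739, 0.0258, 0.045 ]), array([0.495 , 0.0304, 0.045 ]), array([0.5004, 0.138 , 0.045 ])] [0.4345 0.0281 0.045 ]
[-3.1397 -0.0002  2.8728]
```

Run:
```python
from h import *
d,r=move([.603,-.205,.26],np.radians(186.5)); print(d,r)
```

```text
[-25.433  -27.4791  -1.4924] [-0.0209 -0.006  -4.3807]
```

```bash
python3 -m creep '[[[0,0,-0.3],[0,0,-0.88],0],[[0,0,-0.3],[0,0,-0.88],0],[[0,0,-0.3],[0,0,-0.88],0],[[0,0,-0.3],[0,0,-0.88],0],[[0,0,-0.3],[0,0,-0.88],0],[[0,0,0],[0,0,0],0]]'
python3 - <<'E'
from h import *
d,r=move([.603,-.205,.26],np.radians(186.5)); print(d,r)
E
```

```text
time: 0.6
position: [0.1729, 0.6271, 0.2615]
tcp_rot: [3.14, 0.001, -3.025]
ft_force: [-0.4, 0.2, 0.9]
gripper_width: 0.0952
gripper_force: 0.0
[-13.226  -35.0576   0.0093] [0.021  0.0108 0.0331]
```

```bash
python3 -m creep '[[[-0.36,-1,0],[0,0,0],0],[[-0.36,-1,0],[0,0,0],0],[[-0.36,-1,0],[0,0,0],0],[[-0.36,-1,0],[0,0,0],0],[[-0.36,-1,0],[0,0,0],0],[[-0.36,-1,0],[0,0,0],0],[[-0.36,-1,0],[0,0,0],0],[[-0.36,-1,0],[0,0,0],0],[[-0.36,-1,0],[0,0,0],0],[[-0.36,-1,0],[0,0,0],0],[[-0.36,-1,0],[0,0,0],0],[[-0.36,-1,0],[0,0,0],0]]' >/dev/null
python3 -m creep '[[[-0.38,-1,0],[0,0,0],0],[[-0.38,-1,0],[0,0,0],0],[[-0.38,-1,0],[0,0,0],0],[[-0.38,-1,0],[0,0,0],0],[[-0.38,-1,0],[0,0,0],0],[[-0.38,-1,0],[0,0,0],0],[[-0.38,-1,0],[0,0,0],0],[[-0.38,-1,0],[0,0,0],0],[[-0.38,-1,0],[0,0,0],0],[[-0.38,-1,0],[0,0,0],0],[[-0.38,-1,0],[0,0,0],0],[[-0.38,-1,0],[0,0,0],0]]' >/dev/null
python3 -m creep '[[[-0.38,-1,0],[0,0,0],0.3],[[-0.38,-1,0],[0,0,0],0.5],[[-0.38,-1,0],[0,0,0],0.53],[[-0.38,-1,0],[0,0,0],0.53],[[-0.38,-1,0],[0,0,0],0.53],[[-0.38,-1,0],[0,0,0],0.53],[[-0.38,-1,0],[0,0,0],0.53],[[-0.38,-1,0],[0,0,0],0.53],[[-0.38,-1,0],[0,0,0],0.53],[[-0.38,-1,0],[0,0,0],0.53],[[0,0,0],[0,0,0],0.53],[[0,0,0],[0,0,0],0.53]]'
python3 - <<'E'
from h import *
st,im=grab("wrist"); save("w1",im)
d,r=move([.603,-.205,.26],np.radians(186.5)); print(d,r)
print("expected px blank",proj("wrist",[.6027,-.2052,.093],st),"pocket",proj("wrist",[.59,-.095,.097],st))
E
```

```text
time: 3.6
position: [0.585, -0.1821, 0.2588]
tcp_rot: [3.14, -0.002, -3.03]
ft_force: [0.1, 0.4, -0.6]
gripper_width: 0.0446
gripper_force: 0.0
[-0.6169 -1.0274 -0.041 ] [ 0.0151 -0.0189 -0.0027]
expected px blank [253.3442 205.4205] pocket [358.1043 206.169 ]
```

View pics/w1.png

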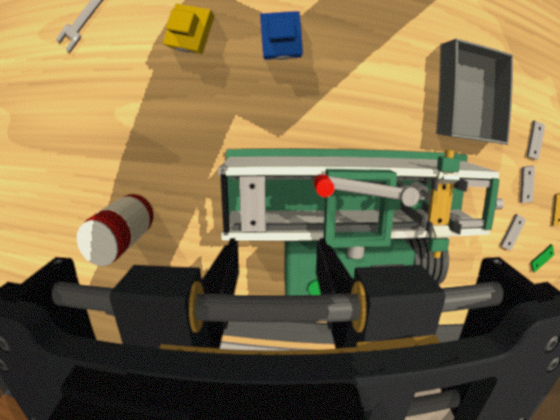

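The wrist view shows the steel blank at (252,203), the knob at (324,186), the pivot at (410,195), the pocket centre near (360,207) and the magazine brass at (441,203). All match the estimate to within a few mm.

```bash
cat >> h.py <<'E'
def mask_rect(im,lo,hi,near,r=60):
    m=cv2.inRange(cv2.cvtColor(im,cv2.COLOR_RGB2HSV),np.array(lo),np.array(hi))
    k=np.zeros_like(m); cv2.circle(k,tuple(int(v) for v in near),r,255,-1); m&=k
    c=max(cv2.findContours(m,cv2.RETR_EXTERNAL,cv2.CHAIN_APPROX_NONE)[0],key=cv2.contourArea)
    return cv2.boxPoints(cv2.minAreaRect(c)),c
E
python3 - <<'E'
from h import *
st=bot.state()
w=lambda u,v,z:onz("wrist",(u,v),z,st)
s=(w(252.5,184.5,.093)+w(251,222,.093))/2; b=(w(441.5,186,.093)+w(440.5,218,.093))/2
u=b-s; L=np.linalg.norm(u); print(s,b,L,"yaw",np.degrees(np.arctan2(u[1],u[0]))-90, "o",s+u/L*.110,b-u/L*.105)
print("knob",w(324,186,.161),"pivot",w(410,195,.138))
im=cv2.imread("pics/w1.png")[...,::-1]
q,c=mask_rect(im,(20,120,120),(35,255,255),(188,27)); print(q,cv2.contourArea(c))
print("yel top",w(182,20,.058), "base",w(188,27,.03))
d,r=move([.604,-.205,.12],np.radians(186.5)); print(d,r)
E
```

```text
[ 0.6008 -0.2062  0.093 ] [0.5746 0.0072 0.093 ] 0.21504020650156924 yaw 6.984681466573591 o [ 0.5874 -0.0971  0.093 ] [ 0.5874 -0.097   0.093 ]
knob [ 0.5595 -0.1452  0.161 ] pivot [ 0.5624 -0.0563  0.138 ]
[[128.   0.]
 [212.   0.]
 [212.  73.]
 [128.  73.]] 2880.0
yel top [ 0.4041 -0.3104  0.058 ] base [ 0.4055 -0.3106  0.03  ]
[-0.6659 -1.0393  5.5589] [ 0.0151 -0.0189 -0.0027]
```

```bash
python3 -m creep '[[[-0.33,-0.55,0],[0,0,-0.1],0.53],[[-0.33,-0.55,0],[0,0,0],0.53],[[0,0,1],[0,0,0],0.53],[[0,0,1],[0,0,0],0.53],[[0,0,1],[0,0,0],0.53],[[0,0,1],[0,0,0],0.53],[[0,0,0.9],[0,0,0],0.53],[[0,0,0.9],[0,0,0],0.53],[[0,0,0],[0,0,0],0.53],[[0,0,0],[0,0,0],0.53]]' 25
python3 - <<'E'
from h import *
d,r=move([.603,-.206,.095],np.radians(186.9)); print(d*25,r)
E
```

```text
time: 4.48
position: [0.6036, -0.2051, 0.1138]
tcp_rot: [3.14, -0.003, -3.017]
ft_force: [0.8, 0.8, -0.1]
gripper_width: 0.0444
gripper_force: 0.0
[ 0.6486 -0.8439 18.8006] [ 0.022  -0.0338  0.0459]
```

```bash
python3 -m creep '[[[0,0,0.4],[0,0,0],0.53],[[0,0,0.34],[0,0,0],0.53],[[0,0,0],[0,0,0],0.53],[[0,0,0],[0,0,0],0.8],[[0,0,0],[0,0,0],0.8],[[0,0,0],[0,0,0],0.8],[[0,0,0],[0,0,0],0.8],[[0,0,0],[0,0,0],0.8]]' 30; python3 -m creep '[[[0,0,0],[0,0,0],0.8],[[0,0,0],[0,0,0],0.8],[[0,0,-0.2],[0,0,0],0.8],[[0,0,-0.4],[0,0,0],0.8],[[0,0,-0.8],[0,0,0],0.8],[[0,0,-1],[0,0,0],0.8],[[0,0,-1],[0,0,0],0.8],[[0,0,-1],[0,0,0],0.8],[[0,0,-1],[0,0,0],0.8],[[0,0,0],[0,0,0],0.8]]';python3 - <<'E'
from h import *
d,r=move([.436,.083,.225],np.radians(186.9)); print(d,r)
E
```

```text
time: 5.15
position: [0.6051, -0.2065, 0.0971]
tcp_rot: [3.141, 0.001, -3.018]
ft_force: [-0.2, 0.5, 4.3]
gripper_width: 0.0254
gripper_force: 30.0
time: 5.98
position: [0.6074, -0.2078, 0.239]
tcp_rot: [-3.136, 0.009, -3.018]
ft_force: [0.8, -0.6, -0.1]
gripper_width: 0.0255
gripper_force: 30.0
[ 5.3708 12.3944  0.4404] [-0.0642  0.1031  0.0395]
```

```bash
python3 -m creep '[[[0.3,0.6,0],[0,0,0],0.8],[[0.41,0.98,0],[0,0,0],0.8],[[0.43,1,0],[0,0,0],0.8],[[0.43,1,0],[0,0,0],0.8],[[0.43,1,0],[0,0,0],0.8],[[0.43,1,0],[0,0,0],0.8],[[0.43,1,0],[0,0,0],0.8],[[0.43,1,0],[0,0,0],0.8],[[0.43,1,0],[0,0,0],0.8],[[0.43,1,0],[0,0,0],0.8],[[0.43,1,0],[0,0,0],0.8],[[0.43,1,0],[0,0,0],0.8]]'>/dev/null; python3 -m creep '[[[0.4,0.7,0],[0,0,0],0.8],[[0,0.2,0],[0,0,0],0.8],[[0,0,0],[0,0,0],0.8]]'
python3 - <<'E'
from h import *
d,r=move([.436,.083,.026],np.radians(186.9)); print(d,r)
st,im=grab("wrist"); save("w2",im)
c=[proj("wrist",[.436+i*.065,.083+j*.05,.045],st) for i in(-1,1) for j in(-1,1)]; print(c)
E
```

```text
time: 7.23
position: [0.4315, 0.087, 0.2309]
tcp_rot: [-3.141, -0.0, -3.015]
ft_force: [0.1, 0.3, -1.1]
gripper_width: 0.0255
gripper_force: 30.0
[-0.1638 -0.1809  8.1971] [-0.0021 -0.0056  0.0656]
[array([234.2388, 126.3471]), array([326.8502, 138.1561]), array([223.7526, 239.3445]), array([308.721 , 249.4698])]
```

View pics/w2.png

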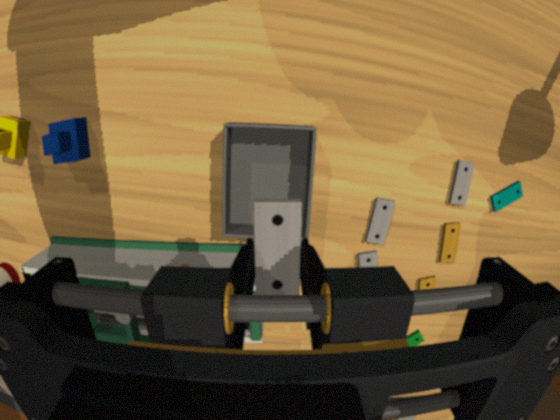

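The blank is gripped level (277,250) and the box rim corners are near (226,124), (315,126), (223,237) and (309,240).

Run:
```python
from h import *
st=bot.state()
q=[onz("wrist",p,.045,st) for p in((226,124),(315,126),(222,237),(309,240))]
c=np.mean(q,0);print(np.array(q),c)
d,r=move([c[0],c[1],.026],np.radians(186.9)); print(d,r)
```

```text
[[0.3699 0.0231 0.045 ]
 [0.3605 0.1177 0.045 ]
 [0.4989 0.0299 0.045 ]
 [0.4898 0.1306 0.045 ]] [0.4298 0.0753 0.045 ]
[ 0.1401 -0.4205  8.2048] [-0.0063 -0.0041  0.0537]
```

```bash
python3 -m creep '[[[0.1,-0.4,0.8],[0,0,0],0.8],[[0,0,1],[0,0,0],0.8],[[0,0,1],[0,0,0],0.8],[[0,0,1],[0,0,0],0.8],[[0,0,1],[0,0,0],0.8],[[0,0,1],[0,0,0],0.8],[[0,0,1],[0,0,0],0.8],[[0,0,0.9],[0,0,0],0.8],[[0,0,0.5],[0,0,0],0.8],[[0,0,0],[0,0,0],0.8],[[0,0,0],[0,0,0],0.55],[[0,0,0],[0,0,0],0.55]]';python3 -m creep '[[[0,0,0],[0,0,0],0.55],[[0,0,-0.5],[0,0,0],0.55],[[0,0,-1],[0,0,0],0.55],[[0,0,-1],[0,0,0],0.55],[[0,0,-1],[0,0,0],0.6],[[0,0,-1],[0,0,0],0.6],[[0,0,-1],[0,0,0],0.6],[[0,0,-1],[0,0,0],0.6],[[0,0,-1],[0,0,0],0.6],[[0,0,-0.7],[0,0,0],0.6],[[0,0,0],[0,0,0],0.6]]'
python3 - <<'E'
from h import *
d,r=move([.5594,-.1448,.23],np.radians(186.9)); print(d,r)
E
```

```text
time: 8.28
position: [0.4322, 0.0755, 0.0277]
tcp_rot: [-3.141, 0.002, -3.019]
ft_force: [0.2, 0.0, 0.1]
gripper_width: 0.0341
gripper_force: 0.0
time: 9.2
position: [0.4337, 0.0761, 0.2383]
tcp_rot: [-3.141, 0.011, -3.018]
ft_force: [1.0, -0.1, 0.6]
gripper_width: 0.0382
gripper_force: 0.0
[-3.8934 -9.3904  0.3848] [-0.0105  0.1313  0.0406]
```

```bash
python3 -m creep '[[[-0.39,-0.94,0],[0,0,0],0.6],[[-0.39,-0.94,0],[0,0,0],0.6],[[-0.39,-0.94,0],[0,0,0],0.6],[[-0.39,-0.94,0],[0,0,0],0.6],[[-0.39,-0.94,0],[0,0,0],0.6],[[-0.39,-0.94,0],[0,0,0],0.6],[[-0.39,-0.94,0],[0,0,0],0.6],[[-0.39,-0.94,0],[0,0,0],0.6],[[-0.39,-0.94,0],[0,0,0],0.6],[[-0.39,-0.94,0],[0,0,0],0.6],[[0,0,0],[0,0,0],0.6],[[0,0,0],[0,0,0],0.6]]';python3 - <<'E'
from h import *
st,im=grab("wrist"); save("w3",im)
p=proj("wrist",[.5594,-.1448,.161],st); print(p)
h=cv2.cvtColor(im,cv2.COLOR_RGB2HSV); m=((h[...,0]<6)|(h[...,0]>174))&(h[...,1]>170)&(h[...,2]>90)
n,_,s,c=cv2.connectedComponentsWithStats(m.astype(np.uint8))
for i in range(1,n):
    if s[i,4]>30: print(s[i],c[i],onz("wrist",c[i],.161,st))
d,r=move([.5594,-.1448,.148],np.radians(186.9)); print(d,r)
E
```

```text
time: 10.2
position: [0.5566, -0.1459, 0.231]
tcp_rot: [3.141, -0.001, -3.019]
ft_force: [0.4, 0.4, 0.2]
gripper_width: 0.0382
gripper_force: 0.0
[278.3718 224.8181]
[268 209  21  27 436] [277.695  222.4472] [ 0.5576 -0.1455  0.161 ]
[ 53 235  29  27 362] [ 71.0193 244.6713] [ 0.6035 -0.3279  0.161 ]
[298 322  23   9 167] [308.9222 325.4431] [ 0.6501 -0.1063  0.161 ]
[-0.127  -0.0052  3.3218] [ 0.0084 -0.0096  0.0322]
```

View pics/w3.png

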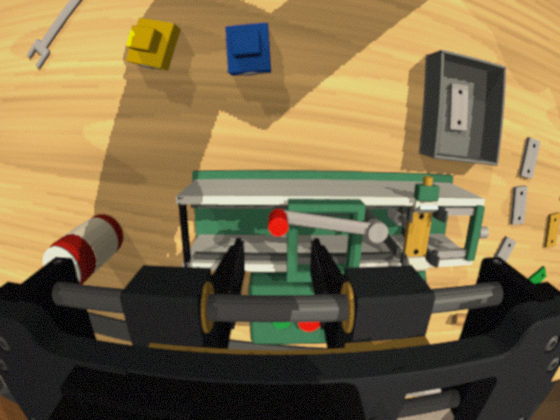

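The knob (278,222) is centred under the jaws and the steel blank lies in the box (459,106). Next I'll grip the knob and swing it along its arc.

```bash
python3 -m creep '[[[-0.05,0,1],[0,0,0],0.6],[[-0.05,0,1],[0,0,0],0.6],[[0,0,0.8],[0,0,0],0.6],[[0,0,0.5],[0,0,0],0.6],[[0,0,0],[0,0,0],0.6],[[0,0,0],[0,0,0],0.9],[[0,0,0],[0,0,0],0.9],[[0,0,0],[0,0,0],0.9],[[0,0,0],[0,0,0],0.9],[[0,0,0],[0,0,0],0.9],[[0,0,0],[0,0,0],0.9]]' 12
python3 -m creep '[[[0.573,0.143,0],[0,0,0],0.9],[[0.541,0.238,0],[0,0,0],0.9],[[0.493,0.326,0],[0,0,0],0.9],[[0.43,0.405,0],[0,0,0],0.9],[[0.356,0.472,0],[0,0,0],0.9],[[0.271,0.525,0],[0,0,0],0.9],[[0.178,0.563,0],[0,0,0],0.9],[[0.08,0.585,0],[0,0,0],0.9],[[0,0,0],[0,0,0],0.9],[[0,0,0],[0,0,0],0.9]]'
```

```text
time: 11.17
position: [0.56, -0.1448, 0.1509]
tcp_rot: [-3.141, 0.002, -3.018]
ft_force: [-0.5, 0.6, 5.1]
gripper_width: 0.0152
gripper_force: 12.0
time: 12.0
position: [0.475, -0.0729, 0.1502]
tcp_rot: [-3.141, -0.004, -3.017]
ft_force: [-8.1, -0.2, 7.3]
gripper_width: 0.0154
gripper_force: 12.0
```

```bash
python3 -m creep '[[[0,0,0],[0,0,0],0.6],[[0,0,0],[0,0,0],0.6],[[0,0,0],[0,0,0],0.6],[[0,0,-0.6],[0,0,0],0.5],[[0,0,-1],[0,0,0],0.4],[[0,0,-1],[0,0,0],0.4],[[0,0,-1],[0,0,0],0.4],[[0,0,-0.5],[0,0,0],0.4],[[0,0,0],[0,0,0],0.4]]';python3 - <<'E'
from h import *
d,r=move([.405,-.30,.25],np.radians(186.9)); print(d,r)
E
```

```text
time: 12.75
position: [0.4784, -0.0736, 0.2553]
tcp_rot: [-3.139, 0.006, -3.018]
ft_force: [-0.6, -0.1, 0.1]
gripper_width: 0.0571
gripper_force: 0.0
[ 4.0318 -8.6228  0.2081] [-0.0291  0.0691  0.038 ]
```

```bash
python3 -m creep '[[[0.45,-0.95,0],[0,0,0],0.4],[[0.45,-0.95,0],[0,0,0],0.4],[[0.45,-0.95,0],[0,0,0],0.4],[[0.45,-0.95,0],[0,0,0],0.4],[[0.45,-0.95,0],[0,0,0],0.4],[[0.45,-0.95,0],[0,0,0],0.4],[[0.45,-0.95,0],[0,0,0],0.4],[[0.45,-0.95,0],[0,0,0],0.4],[[0.45,-0.95,0],[0,0,0],0.4],[[0,0,0],[0,0,0],0.4],[[0,0,0],[0,0,0],0.4]]';python3 - <<'E'
from h import *
st,im=grab("wrist"); save("w4",im,(100,40,500,340),2)
h=cv2.cvtColor(im,cv2.COLOR_RGB2HSV); m=cv2.inRange(h,(20,130,60),(35,255,255))
for c in cv2.findContours(m,0,2)[0]:
    if cv2.contourArea(c)>300: print(cv2.contourArea(c),cv2.minAreaRect(c))
E
```

```text
time: 13.67
position: [0.4016, -0.298, 0.2494]
tcp_rot: [3.139, -0.002, -3.02]
ft_force: [-0.3, 0.9, 0.8]
gripper_width: 0.0568
gripper_force: 0.0
1910.0 ((263.5057067871094, 179.7793731689453), (42.1806755065918, 50.049407958984375), 15.52410888671875)
303.0 ((189.783935546875, 157.43370056152344), (93.06487274169922, 16.798513412475586), 5.290081024169922)
```

View pics/w4.png

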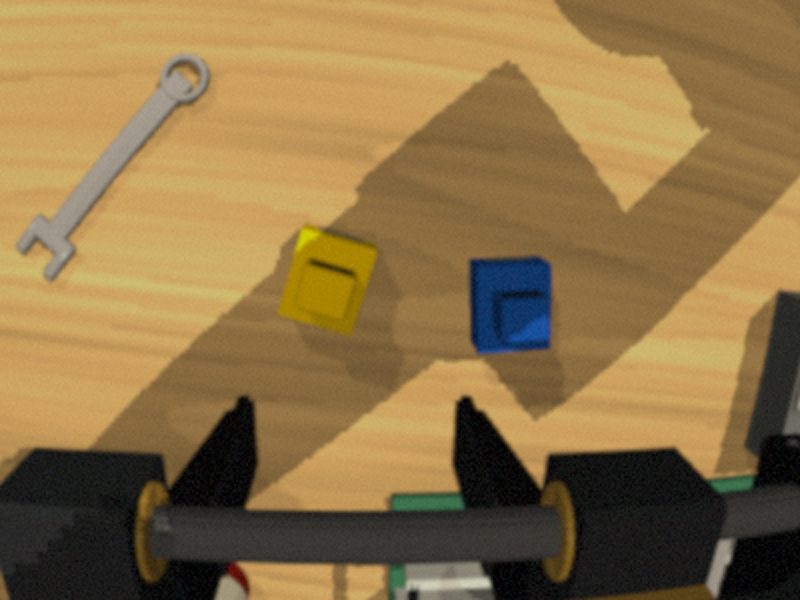

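The yellow cassette's body corners are at (308,226), (376,245), (352,333) and (281,315) in the crop, turned about 15° to the tool. The wrench is well away.

Run:
```python
from h import *
st=bot.state()
w=lambda u,v,z:onz("wrist",(u/2+100-.25,v/2+40-.25),z,st)
q=[w(*p,.03) for p in((308,226),(376,245),(352,333),(281,315))]
c=np.mean(q,0); print(np.array(q),c,[np.linalg.norm(q[i]-q[(i+1)%4]) for i in range(4)])
v=(q[0]+q[1]-q[2]-q[3]); yaw=np.arctan2(v[1],v[0]); print("yaw",np.degrees(yaw))
t=np.mean([w(*p,.058) for p in((303,260),(357,278),(350,319),(296,305))],0); print("block",t)
d,r=move([c[0],c[1],.25],yaw); print(d,r)
```

```text
[[ 0.3714 -0.3285  0.03  ]
 [ 0.3779 -0.2872  0.03  ]
 [ 0.4335 -0.2947  0.03  ]
 [ 0.4274 -0.339   0.03  ]] [ 0.4025 -0.3123  0.03  ] [np.float64(0.04178637320676813), np.float64(0.05613478166438269), np.float64(0.044774535260042686), np.float64(0.05700878553698459)]
yaw 170.80251704436063
block [ 0.4028 -0.3128  0.058 ]
[ 0.0508 -0.5992 -0.0118] [ 0.0265 -0.0228  3.2464]
```

```bash
python3 -m creep '[[[0.05,-0.6,0],[0,0,0],0.4],[[0,0,0],[0,0,0.81],0.4],[[0,0,0.5],[0,0,0.81],0.4],[[0,0,0.5],[0,0,0.81],0.4],[[0,0,1],[0,0,0.81],0.4],[[0,0,1],[0,0,0],0.4],[[0,0,1],[0,0,0],0.4],[[0,0,1],[0,0,0],0.4],[[0,0,1],[0,0,0],0.4],[[0,0,1],[0,0,0],0.4],[[0,0,0.5],[0,0,0],0.4],[[0,0,0],[0,0,0],0.4]]';python3 - <<'E'
from h import *
d,r=move([.4027,-.3125,.042],np.radians(170.8)); print(d*25,r)
E
```

```text
time: 14.72
position: [0.4014, -0.3105, 0.0604]
tcp_rot: [3.138, -0.006, 2.984]
ft_force: [0.2, -0.2, -0.5]
gripper_width: 0.0566
gripper_force: 0.0
[-1.6548 -1.8314 18.3729] [ 0.0454 -0.0671  0.0324]
```

```bash
python3 -m creep '[[[-0.06,-0.07,0.4],[0,0,0],0.4],[[0,0,0.34],[0,0,0],0.4],[[0,0,0],[0,0,0],0.4],[[0,0,0],[0,0,0],0.8],[[0,0,0],[0,0,0],0.8],[[0,0,0],[0,0,0],0.8],[[0,0,0],[0,0,0],0.8],[[0,0,0],[0,0,0],0.8],[[0,0,0],[0,0,0],0.8]]' 30; python3 -m creep '[[[0,0,-0.3],[0,0,0],0.8],[[0,0,-0.8],[0,0,0],0.8],[[0,0,-1],[0,0,0],0.8],[[0,0,-1],[0,0,0],0.8],[[0,0,-1],[0,0,0],0.8],[[0,0,-1],[0,0,-0.8],0.8],[[0,0,-1],[0,0,-0.8],0.8],[[0,0,-1],[0,0,-0.8],0.8],[[0,0,-1],[0,0,-0.8],0.8],[[0,0,-0.4],[0,0,0],0.8],[[0,0,0],[0,0,0],0.8],[[0,0,0],[0,0,0],0.8]]'
python3 - <<'E'
from h import *
d,r=move([.588,-.097,.25],np.radians(186.95)); print(d,r)
E
```

```text
time: 15.47
position: [0.4046, -0.3149, 0.0462]
tcp_rot: [-3.141, 0.001, 2.983]
ft_force: [-0.7, 0.5, 2.3]
gripper_width: 0.0299
gripper_force: 29.9
time: 16.47
position: [0.4042, -0.3145, 0.2576]
tcp_rot: [3.141, -0.0, -3.023]
ft_force: [-0.2, -0.0, -3.0]
gripper_width: 0.0296
gripper_force: 29.9
[-8.3339  7.7658  0.3046] [ 0.0031 -0.0024 -0.0275]
```

```bash
python3 -m creep '[[[-0.5,0.45,0],[0,0,0],0.8],[[-0.93,0.86,0],[0,0,0],0.8],[[-0.93,0.86,0],[0,0,0],0.8],[[-0.93,0.86,0],[0,0,0],0.8],[[-0.93,0.86,0],[0,0,0],0.8],[[-0.93,0.86,0],[0,0,0],0.8],[[-0.93,0.86,0],[0,0,0],0.8],[[-0.93,0.86,0],[0,0,0],0.8],[[-0.93,0.86,0],[0,0,0],0.8],[[-0.4,0.45,0],[0,0,0],0.8],[[0,0,0],[0,0,0],0.8],[[0,0,0],[0,0,0],0.8]]'
python3 - <<'E'
from h import *
st,im=grab("wrist"); save("w5",im,(150,100,450,325),2.66)
d,r=move([.588,-.097,.2],np.radians(186.95)); print(d,r)
c=lambda p:(np.array(p)-[150,100])*2.66
a=np.radians(6.95)
for X,Y in((-.0295,-.0255),(-.0295,.0255),(.0295,.0255),(-.039,-.035),(-.039,.035)):
  p=[.588+X*np.cos(a)-Y*np.sin(a),-.097+X*np.sin(a)+Y*np.cos(a),.117]; print(X,Y,c(proj("wrist",p,st)))
E
```

```text
time: 17.47
position: [0.5871, -0.096, 0.2556]
tcp_rot: [3.141, -0.004, -3.02]
ft_force: [-0.3, -0.4, -2.4]
gripper_width: 0.0295
gripper_force: 29.9
[-0.0495 -0.0162  2.2478] [ 0.0059 -0.0397 -0.0129]
-0.0295 -0.0255 [263.2044 183.5163]
-0.0295 0.0255 [407.5724 183.4957]
0.0295 0.0255 [404.1814 341.095 ]
-0.039 -0.035 [235.9268 157.1905]
-0.039 0.035 [434.8535 157.1583]
```

View pics/w5.png

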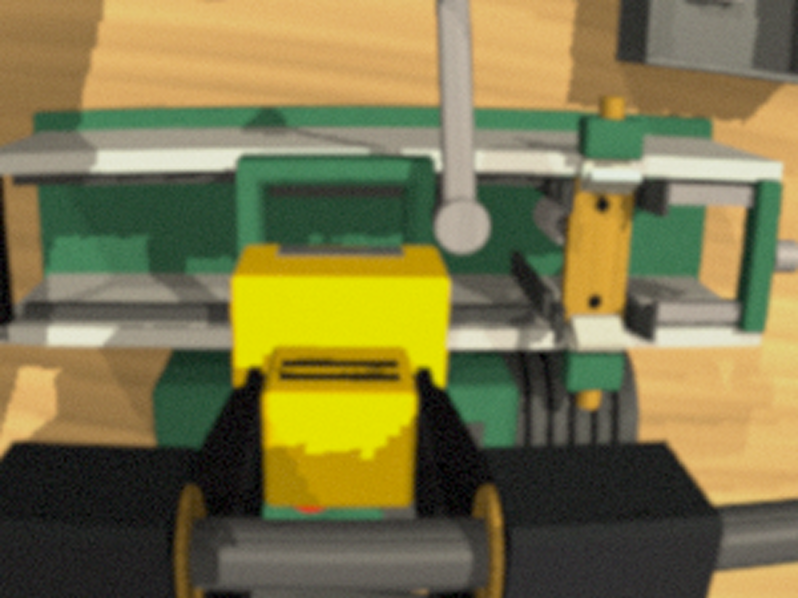

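The pocket's outer corners at (236,158) and (434,157) match the prediction to within a pixel. The cassette's front top edge runs (232,278)–(447,278), and its bottom edge (238,246)–(445,246).

Run:
```python
from h import *
st=bot.state(); a=np.radians(6.95); O=np.array([.588,-.097,0])
Mi=Rn.from_euler("z",-a)
w=lambda u,v,z:Mi.apply(onz("wrist",(u/2.66+150-.3,v/2.66+100-.3),z,st)-O)*1000
print("tcp machine",Mi.apply(st["position"]-O)*1000)
for z in(.235,.24,.245): print(z,w(232,278,z),w(447,278,z))
for z in(.205,.21,.215): print(z,w(238,246,z),w(445,246,z))
```

```text
tcp machine [ -1.0426   0.3776 256.1988]
0.235 [-28.248  -23.6035 235.    ] [-28.1961  24.1308 235.    ]
0.24 [-29.6516 -22.9631 240.    ] [-29.6011  23.4737 240.    ]
0.245 [-31.0551 -22.3227 245.    ] [-31.006   22.8165 245.    ]
0.205 [-28.3158 -25.616  205.    ] [-28.2653  27.2847 205.    ]
0.21 [-29.5209 -25.0184 210.    ] [-29.4716  26.646  210.    ]
0.215 [-30.7261 -24.4208 215.    ] [-30.678   26.0073 215.    ]
```

```bash
python3 -m creep '[[[-0.02,-0.01,0.8],[0,0,0],0.8],[[0,0,0.9],[0,0,0],0.8],[[0,0,0.8],[0,0,0],0.8],[[0,0,0.5],[0,0,0],0.8],[[0,0,0],[0,0,0],0.8],[[0,0,0],[0,0,0],0.8]]';python3 -m creep '[[[0,0,0.2],[0,0,0],0.8],[[0,0,0.2],[0,0,0],0.8],[[0,0,0.2],[0,0,0],0.8],[[0,0,0.2],[0,0,0],0.8],[[0,0,0],[0,0,0],0.8],[[0,0,0],[0,0,0],0.8]]'
```

```text
time: 18.02
position: [0.5876, -0.0974, 0.1825]
tcp_rot: [3.141, -0.002, -3.023]
ft_force: [0.5, -0.3, -1.9]
gripper_width: 0.0296
gripper_force: 29.9
time: 18.52
position: [0.5884, -0.0966, 0.1628]
tcp_rot: [3.141, -0.001, -3.021]
ft_force: [0.1, 0.5, -2.5]
gripper_width: 0.0298
gripper_force: 29.9
```

```bash
python3 -m creep '[[[0,0,0.15],[0,0,0],0.8],[[0,0,0.15],[0,0,0],0.8],[[0,0,0.15],[0,0,0],0.8],[[0,0,0],[0,0,0],0.8]]';python3 -m creep '[[[0,0,0.1],[0,0,0],0.8],[[0,0,0.1],[0,0,0],0.8],[[0,0,0],[0,0,0],0.8]]'
```

```text
time: 18.85
position: [0.5883, -0.0966, 0.1508]
tcp_rot: [3.141, -0.001, -3.021]
ft_force: [0.8, 0.2, -2.3]
gripper_width: 0.0298
gripper_force: 29.9
time: 19.1
position: [0.5883, -0.0967, 0.1463]
tcp_rot: [3.141, -0.001, -3.021]
ft_force: [1.4, -0.1, -2.8]
gripper_width: 0.0291
gripper_force: 29.9
```

```bash
python3 -m creep '[[[0,0,0.08],[0,0,0],0.8],[[0,0,0.04],[0,0,0],0.8],[[0,0,0],[0,0,0],0.8]]';python3 -m creep '[[[0,0,0.06],[0,0,0],0.8],[[0,0,0.04],[0,0,0],0.8],[[0,0,0],[0,0,0],0.8]]'
```

```text
time: 19.35
position: [0.5884, -0.0967, 0.1436]
tcp_rot: [3.141, -0.0, -3.021]
ft_force: [-0.7, 0.2, -2.2]
gripper_width: 0.0302
gripper_force: 29.9
time: 19.6
position: [0.5887, -0.0967, 0.1432]
tcp_rot: [-3.141, 0.0, -3.021]
ft_force: [-4.4, 1.1, 5.5]
gripper_width: 0.0304
gripper_force: 29.9
```

```bash
python3 -m creep '[[[0,0,0.06],[0,0,0],0.8],[[0,0,0],[0,0,0],0.8],[[0,0,-0.08],[0,0,0],0.58],[[0,0,0],[0,0,0],0.58],[[0,0,0],[0,0,0],0.58],[[0,0,-0.5],[0,0,0],0.58],[[0,0,-1],[0,0,0],0.58],[[0,0,-1],[0,0,0],0.6],[[0,0,-1],[0,0,0],0.6],[[0,0,-0.7],[0,0,0],0.6],[[0,0,0],[0,0,0],0.6],[[0,0,0],[0,0,0],0.6]]'
python3 - <<'E'
from h import *
st,im=grab("wrist"); save("w6",im,(150,50,450,275),2.66)
h=cv2.cvtColor(im,cv2.COLOR_RGB2HSV); m=((h[...,0]<6)|(h[...,0]>174))&(h[...,1]>170)&(h[...,2]>90)
n,_,s,c=cv2.connectedComponentsWithStats(m.astype(np.uint8))
for i in range(1,n):
    if s[i,4]>30: print(s[i],c[i],onz("wrist",c[i],.161,st))
E
```

```text
time: 20.6
position: [0.5892, -0.0969, 0.2484]
tcp_rot: [-3.141, 0.003, -3.021]
ft_force: [-0.0, -0.9, -2.3]
gripper_width: 0.0377
gripper_force: 0.0
[315  70  21  20 309] [325.1553  79.2362] [ 0.4789 -0.0739  0.161 ]
[ 32 200  36  47 602] [ 53.0017 215.9568] [ 0.6187 -0.3121  0.161 ]
[256 271  23  22 400] [267.2025 281.6125] [ 0.6523 -0.0983  0.161 ]
```

View pics/w6.png

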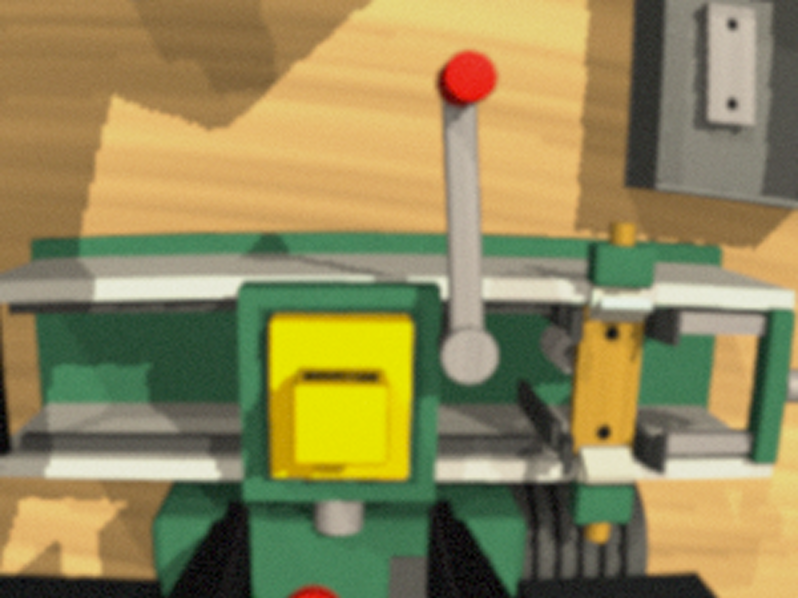

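The cassette is flush in the pocket and the knob is at (.478,-.074). Next I'll swing the lever shut.

Run:
```python
from h import *
d,r=move([.4778,-.0733,.149],np.radians(186.95)); print(d,r)
```

```text
[4.2746 1.4588 3.9005] [ 0.0015 -0.0036 -0.0109]
```

```bash
python3 -m creep '[[[0.9,0.3,0],[0,0,0],0.6],[[0.9,0.3,0],[0,0,0],0.6],[[0.9,0.3,0],[0,0,0],0.6],[[0.9,0.3,0],[0,0,0],0.65],[[0.67,0.26,0],[0,0,0],0.65],[[0,0,0],[0,0,0],0.65],[[0,0,1],[0,0,0],0.65],[[0,0,1],[0,0,0],0.65],[[0,0,1],[0,0,0],0.65],[[0,0,0.6],[0,0,0],0.65],[[0,0,0],[0,0,0],0.65]]';python3 - <<'E'
from h import *
d,r=move([.4778,-.0733,.149],np.radians(186.95)); print(d,r)
E
```

```text
time: 21.57
position: [0.4751, -0.0725, 0.1509]
tcp_rot: [3.138, -0.01, -3.021]
ft_force: [-0.4, 1.1, -0.9]
gripper_width: 0.0329
gripper_force: 0.0
[-0.1059 -0.0457  0.0746] [ 0.0449 -0.1093 -0.0114]
```

```bash
python3 -m creep '[[[-0.08,-0.04,0.04],[0,0,0],0.65],[[0,0,0],[0,0,0],0.9],[[0,0,0],[0,0,0],0.9],[[0,0,0],[0,0,0],0.9],[[0,0,0],[0,0,0],0.9],[[0,0,0],[0,0,0],0.9]]' 15;python3 -m creep '[[[-0.092,-0.584,0],[0,0,0],0.9],[[-0.189,-0.56,0],[0,0,0],0.9],[[-0.281,-0.52,0],[0,0,0],0.9],[[-0.365,-0.465,0],[0,0,0],0.9],[[-0.438,-0.396,0],[0,0,0],0.9],[[-0.499,-0.316,0],[0,0,0],0.9],[[-0.545,-0.227,0],[0,0,0],0.9],[[-0.576,-0.132,0],[0,0,0],0.9],[[-0.4,-0.034,0],[0,0,0],0.9],[[0,0,0],[0,0,0],0.9],[[0,0,0],[0,0,0],0.9]]'
python3 - <<'E'
from h import *
a=np.radians(6.95);st=bot.state(); print(Rn.from_euler("z",-a).apply(st["position"]-[.588,-.097,0])*1000)
E
```

```text
time: 22.07
position: [0.4812, -0.074, 0.1573]
tcp_rot: [-3.141, 0.003, -3.021]
ft_force: [1.0, 1.5, 3.6]
gripper_width: 0.0153
gripper_force: 15.0
time: 22.98
position: [0.5752, -0.144, 0.1574]
tcp_rot: [-3.141, 0.003, -3.021]
ft_force: [1.3, 1.9, 5.0]
gripper_width: 0.0157
gripper_force: 15.0
[-18.3516 -45.0715 157.4342]
```

```bash
python3 -m creep '[[[-0.12,0,0],[0,0,0],0.9],[[-0.08,0,0],[0,0,0],0.9],[[0,0,0],[0,0,0],0.9],[[0,0,0],[0,0,0],0.9]]'
python3 - <<'E'
from h import *
a=np.radians(6.95);st=bot.state(); print(Rn.from_euler("z",-a).apply(st["position"]-[.588,-.097,0])*1000)
E
```

```text
time: 23.32
position: [0.5766, -0.1439, 0.1572]
tcp_rot: [3.141, -0.006, -3.021]
ft_force: [-10.3, 1.3, 11.1]
gripper_width: 0.0154
gripper_force: 15.0
[-17.0065 -45.1252 157.2268]
```

```bash
python3 -m creep '[[[0,0,0],[0,0,0],0.72],[[0,0,0],[0,0,0],0.72],[[0,0,0],[0,0,0],0.72],[[0,0,-0.6],[0,0,0],0.72],[[0,0,-1],[0,0,0],0.7],[[0,0,-1],[0,0,0],0.6],[[0,0,-1],[0,0,0],0.6],[[0,0,-1],[0,0,0],0.55],[[0,0,0],[0,0,0],0.55],[[0,0,0],[0,0,0],0.55]]'
python3 - <<'E'
from h import *
a=np.radians(6.95);Mi=Rn.from_euler("z",-a)
st,im=grab("wrist"); save("w7",im,(150,50,450,275),2.66)
h=cv2.cvtColor(im,cv2.COLOR_RGB2HSV); m=((h[...,0]<6)|(h[...,0]>174))&(h[...,1]>170)&(h[...,2]>90)
n,_,s,c=cv2.connectedComponentsWithStats(m.astype(np.uint8))
for i in range(1,n):
    if s[i,4]>30: print(s[i],c[i],Mi.apply(onz("wrist",c[i],.161,st)-[.588,-.097,0])*1000)
# blanks from top camera
im=vision.camera("scene"); cv2.imwrite("pics/scene1.png",im[...,::-1])
h=cv2.cvtColor(im,cv2.COLOR_RGB2HSV)
for uv in ((357,331),(383,312)):
    m=cv2.inRange(h,(15,115,70),(24,255,255)); k=np.zeros_like(m); cv2.circle(k,uv,22,255,-1)
    m&=k
    for cc in cv2.findContours(m,0,1)[0]:
        if cv2.contourArea(cc)>60:
            r=cv2.minAreaRect(cc); print(uv,cv2.contourArea(cc),r,onz("scene",r[0],.008))
d,r=move([.56,.332,.25],np.radians(194.5)); print(d,r)
E
```

```text
time: 24.15
position: [0.5797, -0.1439, 0.2725]
tcp_rot: [-3.14, 0.003, -3.021]
ft_force: [0.1, 0.3, -0.1]
gripper_width: 0.0424
gripper_force: 0.0
[269 185  19  23 317] [277.7476 196.1388] [-22.2568 -45.4094 161.    ]
[ 71 206  22  15 162] [ 84.0123 212.1543] [  -7.0099 -239.9798  161.    ]
[298 272  20  21 316] [307.4652 282.4747] [ 63.5859 -16.7173 161.    ]
(357, 331) 235.0 ((357.450927734375, 329.43499755859375), (17.922910690307617, 25.33928871154785), 34.50851821899414) [0.5749 0.3269 0.008 ]
(383, 312) 230.5 ((385.0718994140625, 314.155029296875), (16.591590881347656, 25.503646850585938), 31.429563522338867) [0.4902 0.3503 0.008 ]
[-1.5586 18.965   0.7792] [ 0.0121 -0.0235 -1.5204]
```

View pics/w7.png

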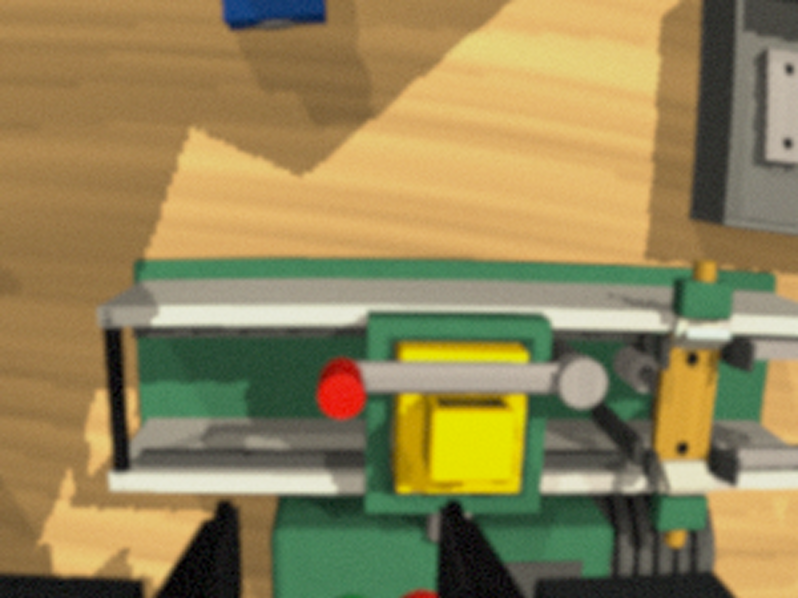

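The lever lies parallel to the track across the cassette's front shoulder, so it is shut. On to the first brass blank.

```bash
python3 -m creep '[[[-0.08,0.6,0],[0,0,0],0.5],[[-0.08,1,0],[0,0,0],0.5],[[-0.08,1,0],[0,0,0],0.5],[[-0.08,1,0],[0,0,0],0.5],[[-0.08,1,0],[0,0,0],0.5],[[-0.08,1,0],[0,0,0],0.5],[[-0.08,1,0],[0,0,0],0.5],[[-0.08,1,0],[0,0,0],0.5],[[-0.08,1,0],[0,0,0],0.5],[[-0.08,1,0],[0,0,0],0.5],[[-0.08,1,0],[0,0,0],0.5],[[-0.08,1,0],[0,0,0],0.5]]'>/dev/null;python3 -m creep '[[[-0.08,1,0.1],[0,0,0],0.5],[[-0.08,1,0.1],[0,0,0],0.5],[[-0.08,1,0.1],[0,0,0],0.5],[[-0.08,1,0.1],[0,0,-0.3],0.5],[[-0.08,1,0.1],[0,0,-0.3],0.5],[[-0.08,1,0.1],[0,0,-0.3],0.5],[[-0.08,0.9,0.1],[0,0,-0.3],0.5],[[0,0,0],[0,0,-0.3],0.5],[[0,0,0],[0,0,0],0.5],[[0,0,0],[0,0,0],0.5]]';cat >> h.py <<'E'
def brass(im,st,z=.008):
    h=cv2.cvtColor(im,cv2.COLOR_RGB2HSV); m=cv2.inRange(h,(14,125,60),(26,255,255))
    out=[]
    for c in cv2.findContours(m,0,1)[0]:
        if cv2.contourArea(c)<250: continue
        q=cv2.boxPoints(cv2.minAreaRect(c)); Q=np.array([onz("wrist",p,z,st) for p in q]); e=[np.linalg.norm(Q[i]-Q[i-1]) for i in range(4)]
        i=int(np.argmax(e)); v=Q[i]-Q[i-1]; v=v*(-1 if v[0]>0 else 1)
        if max(e)<.1: out.append((cv2.contourArea(c),np.mean(q,0),np.mean(Q,0),sorted(e)[::2],np.degrees(np.arctan2(v[1],v[0]))%360))
    return out
E
python3 - <<'E'
from h import *
st,im=grab("wrist"); save("w8",im)
for o in brass(im,st): print(o)
E
```

```text
time: 26.08
position: [0.5562, 0.3203, 0.2516]
tcp_rot: [-3.141, -0.003, -2.89]
ft_force: [-0.1, 0.2, -0.6]
gripper_width: 0.0478
gripper_force: 0.0
(272.0, array([363.7966, 306.4907], dtype=float32), array([0.7162, 0.498 , 0.008 ]), [np.float64(0.019312267119903435), np.float64(0.09274360955845631)], np.float64(203.72323082077503))
(405.5, array([190.5, 306.5], dtype=float32), array([0.7822, 0.2415, 0.008 ]), [np.float64(0.023109232885367998), np.float64(0.09200307971742326)], np.float64(186.54398435512152))
(470.0, array([ 28. , 150.5], dtype=float32), array([ 0.6027, -0.0694,  0.008 ]), [np.float64(0.03270249657922047), np.float64(0.06095349021727086)], np.float64(185.56367961374258))
```

View pics/w8.png

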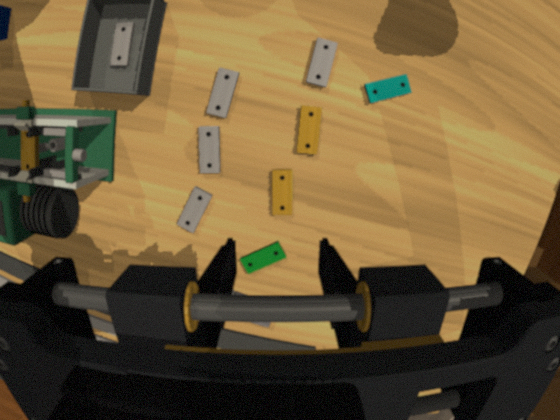

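Brass blank 1 is at (282,193) with holes (282,178) and (282,207). Blank 2 is at (308,131) with holes (310,115) and (306,147). The blanks near them are steel, green and turquoise, with room for the fingers.

Run:
```python
from h import *
st=bot.state(); im=cv2.imread("pics/w8.png")[...,::-1]
h=cv2.cvtColor(im,cv2.COLOR_RGB2HSV)
print(h[193,282],h[131,308],h[193,310],h[160,330])
for n,a,b in(("b1",(282,178),(282,206.8)),("b2",(310,115),(305.5,147.5))):
    A=onz("wrist",a,.008,st);B=onz("wrist",b,.008,st);v=A-B;y=np.arctan2(v[1],v[0])
    print(n,(A+B)/2,np.linalg.norm(v),np.degrees(y)%360)
    if n=="b1":
        c=(A+B)/2; print(move([c[0],c[1],.10],y%(2*np.pi),st))
```

```text
[ 20 192 170] [ 21 192 169] [ 18 145 178] [ 18 140 184]
b1 [0.5747 0.3308 0.008 ] 0.03819228716319034 194.61009087692108
(array([-0.8195,  0.2446,  6.082 ]), array([-0.0048, -0.0235, -0.0474]))
b2 [0.4904 0.342  0.008 ] 0.04130868621827995 187.2364080695711
```

```bash
python3 -m creep '[[[-0.41,0.12,0],[0,0,0],0.5],[[-0.41,0.12,0.6],[0,0,0],0.5],[[0,0,1],[0,0,0],0.5],[[0,0,1],[0,0,0],0.5],[[0,0,1],[0,0,0],0.5],[[0,0,1],[0,0,0],0.5],[[0,0,1],[0,0,0],0.5],[[0,0,1],[0,0,0],0.5],[[0,0,1],[0,0,0],0.5],[[0,0,0.5],[0,0,0],0.5],[[0,0,0],[0,0,0],0.5],[[0,0,0],[0,0,0],0.5]]';python3 - <<'E'
from h import *
d,r=move([.575,.3311,.011],np.radians(194.5)); print(d*25,r)
E
```

```text
time: 27.13
position: [0.5756, 0.3303, 0.0507]
tcp_rot: [-3.141, -0.001, -2.891]
ft_force: [0.5, 0.5, 0.5]
gripper_width: 0.0476
gripper_force: 0.0
[ 0.3456  0.9086 39.6746] [-0.0024 -0.0123 -0.0305]
```

```bash
python3 -m creep '[[[0,0,0.8],[0,0,0],0.5],[[0,0,0.5],[0,0,0],0.5],[[0,0,0.25],[0,0,0],0.5],[[0,0,0],[0,0,0],0.5],[[0,0,0],[0,0,0],0.5],[[0,0,0],[0,0,0],0.85],[[0,0,0],[0,0,0],0.85],[[0,0,0],[0,0,0],0.85],[[0,0,0],[0,0,0],0.85],[[0,0,0],[0,0,0],0.85],[[0,0,0],[0,0,0],0.85]]' 40; python3 -m creep '[[[0,0,-0.3],[0,0,0],0.85],[[0,0,-0.6],[0,0,0],0.85],[[0,0,-1],[0,0,0.3],0.85],[[0,0,-1],[0,0,0.3],0.85],[[0,0,-1],[0,0,0.3],0.85],[[0,0,-1],[0,0,0.3],0.85],[[0,0,-1],[0,0,0.3],0.85],[[0,0,-1],[0,0,0],0.85],[[0,0,-0.6],[0,0,0],0.85],[[0,0,0],[0,0,0],0.85],[[0,0,0],[0,0,0],0.85]]';python3 - <<'E'
from h import *
d,r=move([.5745,.0073,.2],np.radians(186.95)); print(d,r)
E
```

```text
time: 28.05
position: [0.5761, 0.3311, 0.0129]
tcp_rot: [3.141, 0.001, -2.89]
ft_force: [-0.0, 0.4, 2.8]
gripper_width: 0.0255
gripper_force: 40.0
time: 28.97
position: [0.5761, 0.331, 0.2008]
tcp_rot: [3.141, 0.002, -3.021]
ft_force: [-0.7, 0.1, -1.6]
gripper_width: 0.025
gripper_force: 40.0
[  1.6184 -12.8452   0.0213] [ 0.0073  0.0227 -0.0094]
```

```bash
python3 -m creep '[[[0.1,-0.6,0],[0,0,0],0.85],[[0.13,-1,0],[0,0,0],0.85],[[0.13,-1,0],[0,0,0],0.85],[[0.13,-1,0],[0,0,0],0.85],[[0.13,-1,0],[0,0,0],0.85],[[0.13,-1,0],[0,0,0],0.85],[[0.13,-1,0],[0,0,0],0.85],[[0.13,-1,0],[0,0,0],0.85],[[0.13,-1,0],[0,0,0],0.85],[[0.13,-1,0],[0,0,0],0.85],[[0.13,-1,0],[0,0,0],0.85],[[0.13,-1,0],[0,0,0],0.85]]'>/dev/null;python3 -m creep '[[[0.1,-0.9,0],[0,0,0],0.85],[[0,-0.35,0],[0,0,0],0.85],[[0,0,0],[0,0,0],0.85],[[0,0,0],[0,0,0],0.85]]';python3 - <<'E'
from h import *
d,r=move([.575,.0073,.135],np.radians(186.95)); print(d,r)
st,im=grab("wrist"); save("w9",im,(200,150,360,270),5)
a=np.radians(6.95); 
for X,Y in((-.019,0),(-.0255,0),(-.031,0)):
  for z in (.093,.112):
    p=[.588+X*np.cos(a)-.105*np.sin(a),-.097+X*np.sin(a)+.105*np.cos(a),z]; print(X,z,(proj("wrist",p,st)-[200,150])*5)
p=st["position"]-[0,0,.0049]
for X in(-.03,-.02):print("blank top edge",(proj("wrist",p+np.array([X*np.cos(a),X*np.sin(a),0]),st)-[200,150])*5)
E
```

```text
time: 30.3
position: [0.573, 0.0069, 0.198]
tcp_rot: [3.141, -0.003, -3.022]
ft_force: [0.5, 0.6, -1.6]
gripper_width: 0.025
gripper_force: 40.0
[-0.0886  0.0048  2.5215] [ 0.0125 -0.0298 -0.0232]
-0.019 0.093 [386.5185 196.2422]
-0.019 0.112 [386.7965 223.557 ]
-0.0255 0.093 [386.4591 158.5994]
-0.0255 0.112 [386.7348 183.3348]
-0.031 0.093 [386.4079 126.4597]
-0.031 0.112 [386.6816 148.9463]
blank top edge [387.747 286.763]
blank top edge [387.863 374.654]
```

View pics/w9.png

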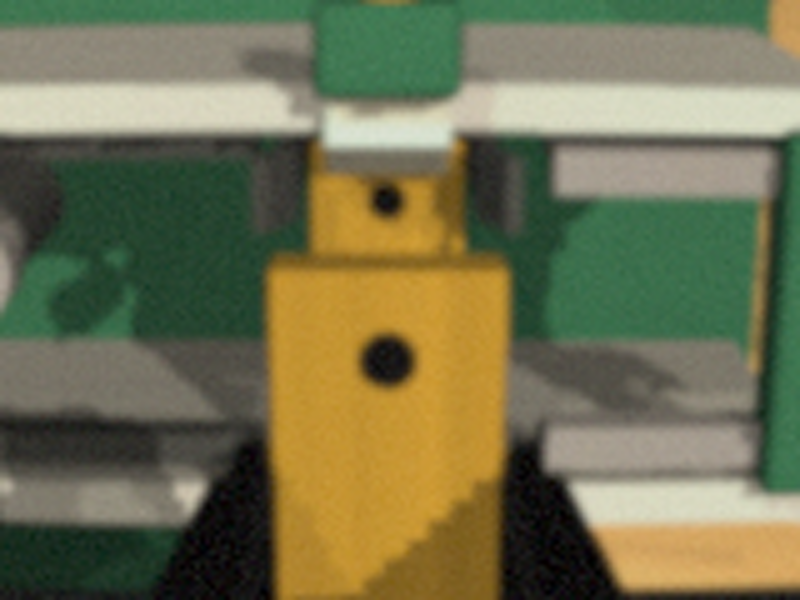

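The held blank has its hole at (387,360) and its front edge at row 268. The magazine blank's hole is at (387,200), with the latch nose edge at about row 172. Lateral alignment is good, and the offset along machine x still has to be worked out.

Run:
```python
from h import *
st=bot.state(); a=np.radians(6.95);Mi=Rn.from_euler("z",-a)
w=lambda u,v,z:Mi.apply(onz("wrist",(u/5+200-.4,v/5+150-.4),z,st)-[.588,-.097,0])*1000
T=Mi.apply(st["position"]-[.588,-.097,0])*1000; print("tcp",T)
for z in(.191,.193,.195): print("held",z,"hole",w(387,360,z)-T,"edge",w(389,268,z)-T, "side",w(267,300,z)-T,w(511,300,z)-T)
print("mag hole",w(387,200,.093)," latch nose edge",w(387,172,.093),w(387,150,.097),"guide",w(387,97,.112),w(317,90,.112),w(461,90,.112))
```

```text
tcp [ -2.0503 105.4693 198.4208]
held 0.191 hole [-21.0643  -0.3315  -7.4208] edge [-31.6133  -0.1071  -7.4208] side [-27.9968 -13.4536  -7.4208] [-27.9683  13.242   -7.4208]
held 0.193 hole [-21.7466  -0.3335  -5.4208] edge [-32.1716  -0.1117  -5.4208] side [-28.5975 -13.3013  -5.4208] [-28.5694  13.0804  -5.4208]
held 0.195 hole [-22.4289  -0.3355  -3.4208] edge [-32.7298  -0.1164  -3.4208] side [-29.1983 -13.1489  -3.4208] [-29.1705  12.9187  -3.4208]
mag hole [-18.2608 105.2564  93.    ]  latch nose edge [-23.1116 105.2597  93.    ] [-27.7068 105.2578  97.    ] guide [-39.1395 105.2469 112.    ] [-40.27    94.4025 112.    ] [-40.2525 116.7146 112.    ]
```

```bash
python3 -m creep '[[[-0.23,0,0],[0,0,0],0.85],[[0,0,0.8],[0,0,0],0.85],[[0,0,0.8],[0,0,0],0.85],[[0,0,0.6],[0,0,0],0.85],[[0,0,0.3],[0,0,0],0.85],[[0,0,0],[0,0,0],0.85],[[0,0,0],[0,0,0],0.85]]'
python3 - <<'E'
from h import *
st,im=grab("wrist"); save("x1",im,(200,150,360,270),5)
h=cv2.cvtColor(im,cv2.COLOR_RGB2HSV)
col=[tuple(h[v,276]) for v in range(165,235,2)]; print([(v,int(c[0]),int(c[1]),int(c[2])) for v,c in zip(range(165,235,2),col)])
E
python3 -m creep '[[[0,0,0.2],[0,0,0],0.85],[[0,0,0.2],[0,0,0],0.85],[[0,0,0],[0,0,0],0.85]]'
```

```text
time: 30.93
position: [0.5797, 0.0084, 0.1372]
tcp_rot: [3.141, -0.0, -3.02]
ft_force: [0.2, -0.6, -1.0]
gripper_width: 0.0252
gripper_force: 40.0
[(165, 71, 116, 125), (167, 69, 117, 126), (169, 71, 124, 123), (171, 70, 116, 123), (173, 69, 117, 109), (175, 30, 47, 113), (177, 23, 52, 151), (179, 25, 44, 205), (181, 33, 26, 223), (183, 44, 15, 225), (185, 51, 14, 230), (187, 42, 26, 198), (189, 24, 41, 123), (191, 23, 51, 116), (193, 20, 68, 116), (195, 21, 165, 105), (197, 19, 150, 46), (199, 23, 95, 43), (201, 19, 182, 112), (203, 20, 190, 148), (205, 20, 190, 201), (207, 20, 183, 204), (209, 20, 198, 201), (211, 20, 191, 206), (213, 20, 189, 204), (215, 20, 182, 193), (217, 19, 165, 94), (219, 30, 22, 23), (221, 15, 34, 30), (223, 36, 53, 24), (225, 9, 53, 34), (227, 21, 188, 134), (229, 20, 192, 198), (231, 20, 192, 201), (233, 21, 191, 203)]
time: 31.23
position: [0.5793, 0.0077, 0.1266]
tcp_rot: [3.141, -0.001, -3.021]
ft_force: [0.4, 0.2, -2.0]
gripper_width: 0.0252
gripper_force: 40.0
```

Run:
```python
from h import *
st=bot.state(); st["position"]=np.array([.5797,.0084,.1372]); st["tcp_rot"]=np.array([np.pi,0,-3.02]); a=np.radians(6.95);Mi=Rn.from_euler("z",-a)
w=lambda u,v,z:Mi.apply(onz("wrist",(u,v),z,st)-[.588,-.097,0])*1000
print("held hole+20",w(277,221.8,.132)+[20,0,0],"edge+30",w(277,203,.132)+[30,0,0])
print("nose+25.5",w(277,194.3,.093)+[25.5,0,0],"latch/green",w(277,175,.112))
```

```text
held hole+20 [  2.8044 105.264  132.    ] edge+30 [  2.1632 105.2581 132.    ]
nose+25.5 [  2.6855 105.2732  93.    ] latch/green [-39.286  105.2579 112.    ]
```

Aligned to within 0.5 mm. Pressing it in.

```bash
python3 -m creep '[[[0,0,0.25],[0,0,0],0.85],[[0,0,0.25],[0,0,0],0.85],[[0,0,0.2],[0,0,0],0.85],[[0,0,0],[0,0,0],0.85]]';python3 -m creep '[[[0,0,0.15],[0,0,0],0.85],[[0,0,0.15],[0,0,0],0.85],[[0,0,0],[0,0,0],0.85]]'
```

```text
time: 31.57
position: [0.5802, 0.0076, 0.1096]
tcp_rot: [-3.141, 0.001, -3.021]
ft_force: [1.0, -0.3, 1.3]
gripper_width: 0.025
gripper_force: 40.0
time: 31.82
position: [0.5798, 0.0076, 0.1018]
tcp_rot: [-3.141, 0.001, -3.021]
ft_force: [1.4, -0.7, 0.5]
gripper_width: 0.0251
gripper_force: 40.0
```

```bash
python3 -m creep '[[[0,0,0.12],[0,0,0],0.85],[[0,0,0.08],[0,0,0],0.85],[[0,0,0],[0,0,0],0.85]]'
```

```text
time: 32.07
position: [0.5797, 0.0076, 0.0968]
tcp_rot: [-3.141, 0.0, -3.021]
ft_force: [1.2, -0.0, 2.5]
gripper_width: 0.0251
gripper_force: 40.0
```

```bash
python3 -m creep '[[[0,0,0.1],[0,0,0],0.85],[[0,0,0],[0,0,0],0.85]]';python3 -m creep '[[[0,0,0.1],[0,0,0],0.85],[[0,0,0],[0,0,0],0.85]]'
```

```text
time: 32.23
position: [0.5797, 0.0076, 0.0943]
tcp_rot: [-3.141, 0.0, -3.021]
ft_force: [1.4, -1.7, 3.1]
gripper_width: 0.0251
gripper_force: 40.0
time: 32.4
position: [0.5796, 0.0076, 0.0918]
tcp_rot: [-3.141, 0.0, -3.021]
ft_force: [0.6, -2.0, 3.5]
gripper_width: 0.0249
gripper_force: 40.0
```

```bash
python3 -m creep '[[[0,0,0],[0,0,0],0.58],[[0,0,0],[0,0,0],0.58],[[0,0,0],[0,0,0],0.58],[[0,0,-0.5],[0,0,0],0.58],[[0,0,-1],[0,0,0],0.58],[[0,0,-1],[0,0,0],0.58],[[0,0,-1],[0,0,0],0.5],[[0,0,-1],[0,0,0],0.5],[[0,0,-1],[0,0,0],0.5],[[0,0,-1],[0,0,0],0.5],[[0,0,0],[0,0,0],0.5],[[0,0,0],[0,0,0],0.5]]'
python3 - <<'E'
from h import *
st,im=grab("wrist"); save("x2",im,(220,150,340,240),6)
h=cv2.cvtColor(im,cv2.COLOR_RGB2HSV)
m=cv2.inRange(h,(14,165,60),(26,255,255)); 
for c in cv2.findContours(m,0,1)[0]:
    if cv2.contourArea(c)>60: print(cv2.contourArea(c),cv2.minAreaRect(c))
for z in(.093,.101,.109): print(z,[proj("wrist",st["position"]*[1,1,0]+[s*.02,s*.0024,z],st) for s in(-1,1)])
u=int(proj("wrist",st["position"]*[1,1,0]+[0,0,.093],st)[0])
print(u,[(v,*map(int,h[v,u])) for v in range(165,250,2)])
d,r=move([.4904,.342,.26],np.radians(188),st); print(d,r)
E
```

```text
time: 33.4
position: [0.5804, 0.0077, 0.2573]
tcp_rot: [-3.141, 0.004, -3.021]
ft_force: [0.8, 0.7, -1.0]
gripper_width: 0.0475
gripper_force: 0.0
374.5 ((13.0, 405.0), (26.0, 28.0), 0.0)
943.0 ((303.6239013671875, 346.79608154296875), (14.005145072937012, 277.06744384765625), 87.84703826904297)
338.0 ((363.7255554199219, 305.99273681640625), (50.07072830200195, 14.540822982788086), 88.15238952636719)
330.5 ((190.60060119628906, 306.0414123535156), (14.826848983764648, 50.01911926269531), 3.945185899734497)
159.5 ((194.05804443359375, 201.3994903564453), (37.24514389038086, 6.116316318511963), 86.3086166381836)
518.0 ((166.5, 202.0), (38.0, 43.0), 90.0)
105.5 ((172.0, 165.5), (5.0, 46.0), 90.0)
1091.0 ((276.9999694824219, 184.99998474121094), (51.99999237060547, 25.999996185302734), 90.0)
481.5 ((503.78302001953125, 146.99057006835938), (14.334283828735352, 38.485382080078125), 2.4895529747009277)
0.093 [array([277.4463, 171.7381]), array([277.3803, 209.5595])]
0.101 [array([277.4535, 173.1877]), array([277.3856, 211.8466])]
0.109 [array([277.4611, 174.7095]), array([277.3912, 214.24
[... 248 characters left out ...]
194, 204), (189, 20, 186, 204), (191, 20, 193, 204), (193, 20, 191, 204), (195, 21, 184, 204), (197, 20, 192, 203), (199, 20, 189, 202), (201, 20, 189, 206), (203, 20, 188, 190), (205, 20, 169, 92), (207, 12, 43, 30), (209, 19, 171, 106), (211, 19, 98, 185), (213, 26, 45, 217), (215, 27, 39, 221), (217, 27, 39, 223), (219, 28, 38, 223), (221, 28, 43, 219), (223, 22, 45, 202), (225, 25, 45, 136), (227, 70, 118, 106), (229, 71, 118, 125), (231, 70, 122, 123), (233, 70, 120, 128), (235, 70, 120, 123), (237, 69, 110, 123), (239, 66, 100, 117), (241, 21, 161, 170), (243, 20, 195, 205), (245, 20, 200, 204), (247, 19, 182, 182), (249, 16, 68, 83)]
[ 1.9659 13.7068 -0.1268] [-0.009   0.047  -0.2188]
```

View pics/x2.png

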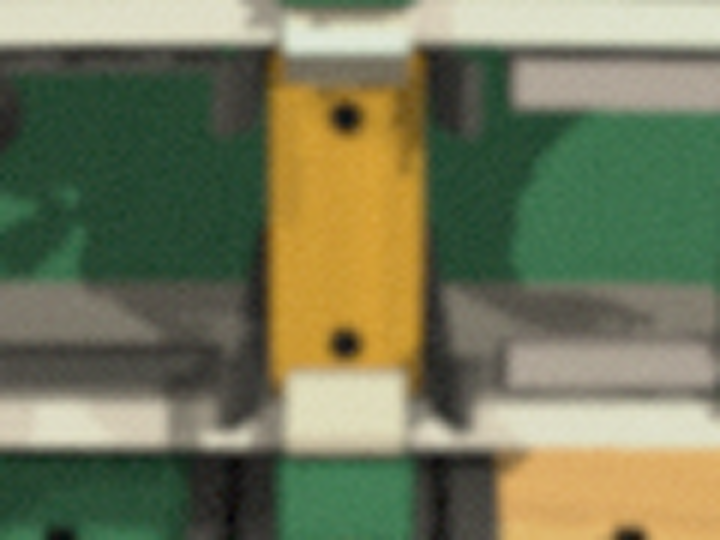

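The top brass blank lies under both white latches, near (345,80) and (345,410) in the crop, so it is caught. Now the second one.

```bash
python3 -m creep '[[[0.14,0.7,0],[0,0,0],0.5],[[0.14,1,0],[0,0,0],0.5],[[0.14,1,0],[0,0,0],0.5],[[0.14,1,0],[0,0,0],0.5],[[0.14,1,0],[0,0,0],0.5],[[0.14,1,0],[0,0,0],0.5],[[0.14,1,0],[0,0,0],0.5],[[0.14,1,0],[0,0,0],0.5],[[0.14,1,0],[0,0,0],0.5],[[0.14,1,0],[0,0,0],0.5],[[0.14,1,0],[0,0,0],0.5],[[0.14,1,0],[0,0,0],0.5]]'>/dev/null;python3 -m creep '[[[0.14,1,0],[0,0,0],0.5],[[0,0.9,0],[0,0,0],0.5],[[0,0,0],[0,0,0],0.5],[[0,0,0],[0,0,0],0.5]]'
python3 - <<'E'
from h import *
st,im=grab("wrist"); save("x3",im)
h=cv2.cvtColor(im,cv2.COLOR_RGB2HSV); m=cv2.inRange(h,(14,168,60),(26,255,255))
print("expect",proj("wrist",[.4904,.342,.008],st))
for c in cv2.findContours(m,0,1)[0]:
    if cv2.contourArea(c)>150:
        r=cv2.minAreaRect(c); q=cv2.boxPoints(r); Q=np.array([onz("wrist",p,.008,st) for p in q]); e=[np.linalg.norm(Q[i]-Q[i-1]) for i in range(4)]
        i=int(np.argmax(e)); v=Q[i]-Q[i-1]; yaw=np.degrees(np.arctan2(v[1],v[0]))%180+180; c0=Q.mean(0)
        if max(e)<.075 and min(e)>.018: print(r[0],c0,np.sort(e)[::2],yaw,move([*c0[:2],.05],np.radians(yaw),st))
E
```

```text
time: 34.78
position: [0.4923, 0.34, 0.2523]
tcp_rot: [-3.14, -0.004, -3.019]
ft_force: [-0.3, 0.4, -0.7]
gripper_width: 0.0474
gripper_force: 0.0
expect [279.3298 176.1394]
(24.255970001220703, 226.84088134765625) [ 0.6193 -0.0772  0.008 ] [0.0351 0.0594] 186.19142140471345 (array([ -3.0335, -17.1683,   8.1119]), array([-0.0219, -0.0423,  0.1647]))
(280.39459228515625, 173.8642120361328) [0.4877 0.343  0.008 ] [0.0257 0.0602] 189.02295572048388 (array([0.1398, 0.1591, 8.0909]), array([-0.0209, -0.0428, -0.4016]))
```

```bash
python3 -m creep '[[[0.12,0.15,0],[0,0,-0.35],0.5],[[0,0,1],[0,0,0],0.5],[[0,0,1],[0,0,0],0.5],[[0,0,1],[0,0,0],0.5],[[0,0,1],[0,0,0],0.5],[[0,0,1],[0,0,0],0.5],[[0,0,1],[0,0,0],0.5],[[0,0,1],[0,0,0],0.5],[[0,0,1],[0,0,0],0.5],[[0,0,0.1],[0,0,0],0.5],[[0,0,0],[0,0,0],0.5],[[0,0,0],[0,0,0],0.5]]';python3 - <<'E'
from h import *
d,r=move([.4885,.3425,.012],np.radians(188.7)); print(d*25,r)
E
```

```text
time: 35.83
position: [0.4909, 0.343, 0.0533]
tcp_rot: [3.141, 0.001, -2.991]
ft_force: [1.1, -0.2, 0.2]
gripper_width: 0.0473
gripper_force: 0.0
[ 2.4457 -0.1331 41.2711] [ 0.0044  0.0128 -0.0134]
```

```bash
python3 -m creep '[[[0.09,0,0.8],[0,0,0],0.5],[[0,0,0.6],[0,0,0],0.5],[[0,0,0.2],[0,0,0],0.5],[[0,0,0],[0,0,0],0.5],[[0,0,0],[0,0,0],0.5],[[0,0,0],[0,0,0],0.85],[[0,0,0],[0,0,0],0.85],[[0,0,0],[0,0,0],0.85],[[0,0,0],[0,0,0],0.85],[[0,0,0],[0,0,0],0.85],[[0,0,0],[0,0,0],0.85]]' 40; python3 -m creep '[[[0,0,-0.3],[0,0,0],0.85],[[0,0,-0.6],[0,0,0],0.85],[[0,0,-1],[0,0,0.35],0.85],[[0,0,-1],[0,0,0],0.85],[[0,0,-1],[0,0,0],0.85],[[0,0,-1],[0,0,0],0.85],[[0,0,-1],[0,0,0],0.85],[[0,0,-1],[0,0,0],0.85],[[0,0,-0.6],[0,0,0],0.85],[[0,0,0],[0,0,0],0.85],[[0,0,0],[0,0,0],0.85]]';python3 - <<'E'
from h import *
d,r=move([.577,.0075,.2],np.radians(186.95)); print(d,r)
E
```

```text
time: 36.75
position: [0.4883, 0.3431, 0.0129]
tcp_rot: [3.141, 0.001, -2.991]
ft_force: [-0.5, -0.5, 3.5]
gripper_width: 0.025
gripper_force: 40.0
time: 37.67
position: [0.4881, 0.3429, 0.2003]
tcp_rot: [3.141, 0.001, -3.021]
ft_force: [-0.1, -0.2, -2.4]
gripper_width: 0.0249
gripper_force: 40.0
[ -1.9185 -13.7448   0.0084] [ 0.0061  0.016  -0.0103]
```

```bash
python3 -m creep '[[[-0.14,-0.6,0],[0,0,0],0.85],[[-0.14,-1,0],[0,0,0],0.85],[[-0.14,-1,0],[0,0,0],0.85],[[-0.14,-1,0],[0,0,0],0.85],[[-0.14,-1,0],[0,0,0],0.85],[[-0.14,-1,0],[0,0,0],0.85],[[-0.14,-1,0],[0,0,0],0.85],[[-0.14,-1,0],[0,0,0],0.85],[[-0.14,-1,0],[0,0,0],0.85],[[-0.14,-1,0],[0,0,0],0.85],[[-0.14,-1,0],[0,0,0],0.85],[[-0.14,-1,0],[0,0,0],0.85]]'>/dev/null;python3 -m creep '[[[-0.14,-1,0],[0,0,0],0.85],[[-0.1,-0.7,0],[0,0,0],0.85],[[0,-0.44,0],[0,0,0],0.85],[[0,0,0],[0,0,0],0.85],[[0,0,0],[0,0,0],0.85]]'; python3 -m creep '[[[0,0,0.8],[0,0,0],0.85],[[0,0,0.8],[0,0,0],0.85],[[0,0,0.5],[0,0,0],0.85],[[0,0,0.3],[0,0,0],0.85],[[0,0,0],[0,0,0],0.85],[[0,0,0],[0,0,0],0.85],[[0,0,0],[0,0,0],0.85]]'
cat > al.py <<'E'
from h import *
st,im=grab("wrist"); cv2.imwrite("pics/al%d.png"%(st["time"]*100),im[...,::-1])
h=cv2.cvtColor(im,cv2.COLOR_RGB2HSV); m=cv2.inRange(h,(14,150,60),(26,255,255))
print(st["position"],[(v,*map(int,h[v,277])) for v in range(171,232)][::1])
for v in(200,204,208,212,216): 
    k=np.flatnonzero(m[v,230:330])+230; print(v,k.min() if len(k) else 0,k.max() if len(k) else 0)
E
python3 al.py
```

```text
time: 39.08
position: [0.576, 0.0077, 0.1981]
tcp_rot: [3.14, -0.003, -3.022]
ft_force: [-0.3, 0.1, -1.0]
gripper_width: 0.0249
gripper_force: 40.0
time: 39.67
position: [0.5775, 0.0078, 0.1409]
tcp_rot: [-3.141, 0.002, -3.021]
ft_force: [-0.3, -0.0, -0.2]
gripper_width: 0.0249
gripper_force: 40.0
[0.5775 0.0078 0.1409] [(171, 69, 114, 121), (172, 70, 115, 124), (173, 69, 115, 118), (174, 71, 121, 118), (175, 71, 122, 111), (176, 63, 88, 101), (177, 46, 45, 107), (178, 27, 43, 126), (179, 23, 47, 145), (180, 24, 48, 166), (181, 26, 44, 196), (182, 28, 39, 214), (183, 31, 29, 222), (184, 37, 20, 224), (185, 45, 18, 228), (186, 46, 15, 227), (187, 45, 18, 229), (188, 43, 16, 226), (189, 44, 21, 204), (190, 35, 28, 163), (191, 25, 37, 124), (192, 24, 47, 114), (193, 18, 50, 117), (194, 22, 51, 116), (195, 19, 58, 123), (196, 19, 102, 122), (197, 20, 162, 132), (198, 20, 190, 149), (199, 21, 202, 124), (200, 19, 165, 79), (201, 16, 125, 49), (202, 20, 199, 73), (203, 18, 170, 108), (204, 21, 197, 127), (205, 20, 187, 149), (206, 20, 190, 181), (207, 20, 190, 201), (208, 20, 192, 203), (209, 20, 188, 204), (210, 20, 188, 205), (211, 20, 194, 202), (212, 20, 186, 204), (213, 20, 187, 203), (214, 20, 187, 205), (215, 20, 189, 202), (216, 20, 187, 203), (217, 20, 193, 190), (218, 20, 181, 148), (219, 21, 166, 89), (220, 21, 120, 36), (221, 150, 19, 27), (222, 78, 53, 24), (223, 0, 47, 27), (224, 0, 46, 22), (225, 144, 51, 25), (226, 115, 77, 20), (227, 175, 87, 35), (228, 20, 150, 68), (229, 20, 190, 130), (230, 19, 183, 180), (231, 21, 191, 199)]
200 258 295
204 254 300
208 253 301
212 253 301
216 253 301
```

Run:
```python
from h import *
st=bot.state(); a=np.radians(6.95);Mi=Rn.from_euler("z",-a)
w=lambda u,v,z:Mi.apply(onz("wrist",(u,v),z,st)-[.588,-.097,0])*1000
zt=st["position"][2]-.005
print("held hole+20",w(277,223.5,zt)+[20,0,0],"edge+30",w(277,204,zt)+[30,0,0])
print("nose+25.5",w(277,196,.093)+[25.5,0,0],"green",w(277,176.3,.112))
print("held y",w(253,212,zt)[1],w(301,212,zt)[1])
```

```text
held hole+20 [  1.6527 104.8185 136.0995] edge+30 [  0.5954 104.8226 136.0995]
nose+25.5 [  2.877  104.8169  93.    ] green [-39.7628 104.8244 112.    ]
held y 91.86004449052511 117.78167620319341
```

Run:
```python
from h import *
import glob
st=bot.state(); a=np.radians(6.95);Mi=Rn.from_euler("z",-a)
w=lambda u,v,z:Mi.apply(onz("wrist",(u,v),z,st)-[.588,-.097,0])*1000
im=cv2.imread(sorted(glob.glob("pics/al*.png"))[-1])[...,::-1]
h=cv2.cvtColor(im,cv2.COLOR_RGB2HSV); 
for v in(173,186):
  print(v,[(u,*map(int,h[v,u])) for u in range(252,304,1)][::1] if v==186 else [(u,int(h[v,u,0]),int(h[v,u,2])) for u in range(252,304)])
m=cv2.inRange(h,(14,150,60),(26,255,255)); k=np.flatnonzero(m[198,230:330])+230; print("magazine blank row198",k.min(),k.max(),w(k.min(),198,.093),w(k.max(),198,.093))
```

```text
173 [(252, 24, 136), (253, 22, 133), (254, 19, 135), (255, 24, 135), (256, 26, 129), (257, 34, 113), (258, 59, 99), (259, 67, 101), (260, 70, 113), (261, 71, 123), (262, 70, 123), (263, 71, 120), (264, 69, 121), (265, 68, 122), (266, 70, 126), (267, 70, 118), (268, 70, 119), (269, 69, 118), (270, 70, 120), (271, 71, 118), (272, 71, 120), (273, 70, 120), (274, 70, 119), (275, 70, 120), (276, 71, 120), (277, 69, 118), (278, 69, 120), (279, 70, 121), (280, 71, 120), (281, 70, 121), (282, 70, 120), (283, 70, 122), (284, 69, 124), (285, 69, 121), (286, 70, 122), (287, 71, 123), (288, 70, 121), (289, 67, 123), (290, 68, 122), (291, 70, 125), (292, 70, 119), (293, 69, 119), (294, 69, 115), (295, 60, 116), (296, 37, 138), (297, 22, 167), (298, 23, 176), (299, 20, 175), (300, 22, 175), (301, 23, 173), (302, 23, 175), (303, 23, 176)]
186 [(252, 24, 29, 87), (253, 27, 28, 83), (254, 34, 25, 81), (255, 23, 43, 78), (256, 30, 24, 73), (257, 17, 60, 68), (258, 20, 103, 84), (259, 20, 86, 116), (260, 28, 42, 159), (261, 43, 28, 206), (262, 42, 20, 226), (263, 47, 16, 227), (264, 46, 17, 228), (265,
[... 154 characters left out ...]
 (273, 51, 14, 229), (274, 46, 17, 228), (275, 46, 15, 228), (276, 47, 16, 228), (277, 46, 15, 227), (278, 45, 16, 227), (279, 44, 15, 227), (280, 47, 16, 228), (281, 47, 16, 227), (282, 43, 18, 226), (283, 45, 16, 227), (284, 45, 16, 228), (285, 45, 16, 227), (286, 47, 16, 228), (287, 47, 16, 227), (288, 46, 14, 229), (289, 47, 16, 228), (290, 47, 18, 229), (291, 40, 20, 226), (292, 39, 27, 215), (293, 27, 38, 173), (294, 21, 78, 138), (295, 20, 85, 108), (296, 25, 63, 89), (297, 23, 50, 86), (298, 21, 46, 89), (299, 24, 41, 87), (300, 20, 36, 85), (301, 20, 34, 91), (302, 21, 40, 90), (303, 35, 31, 90)]
magazine blank row198 257 295 [-21.2516  91.4102  93.    ] [-21.2415 116.879   93.    ]
```

```bash
python3 -m creep '[[[-0.04,0,0.3],[0,0,0],0.85],[[0,0,0.35],[0,0,0],0.85],[[0,0,0.3],[0,0,0],0.85],[[0,0,0.2],[0,0,0],0.85],[[0,0,0],[0,0,0],0.85]]';python3 -m creep '[[[0,0,0.15],[0,0,0],0.85],[[0,0,0.15],[0,0,0],0.85],[[0,0,0],[0,0,0],0.85]]';python3 -m creep '[[[0,0,0.15],[0,0,0],0.85],[[0,0,0.1],[0,0,0],0.85],[[0,0,0],[0,0,0],0.85]]'
```

```text
time: 40.13
position: [0.5777, 0.0075, 0.1101]
tcp_rot: [3.142, -0.001, -3.021]
ft_force: [0.4, 0.0, -1.4]
gripper_width: 0.025
gripper_force: 40.0
time: 40.38
position: [0.5783, 0.0076, 0.1033]
tcp_rot: [-3.141, 0.001, -3.021]
ft_force: [1.6, 0.3, 0.4]
gripper_width: 0.025
gripper_force: 40.0
time: 40.63
position: [0.5782, 0.0076, 0.0968]
tcp_rot: [-3.141, 0.001, -3.021]
ft_force: [2.0, -0.9, 3.3]
gripper_width: 0.0249
gripper_force: 40.0
```

```bash
python3 -m creep '[[[0,0,0.1],[0,0,0],0.85],[[0,0,0.1],[0,0,0],0.85],[[0,0,0],[0,0,0],0.85]]'
```

```text
time: 40.88
position: [0.5781, 0.0076, 0.0919]
tcp_rot: [-3.141, 0.001, -3.021]
ft_force: [2.0, -0.0, 3.6]
gripper_width: 0.0249
gripper_force: 40.0
```

```bash
python3 -m creep '[[[0,0,0.05],[0,0,0],0.85],[[0,0,0],[0,0,0],0.58],[[0,0,0],[0,0,0],0.58],[[0,0,0],[0,0,0],0.58],[[0,0,-0.5],[0,0,0],0.58],[[0,0,-1],[0,0,0],0.58],[[0,0,-1],[0,0,0],0.58],[[0,0,-1],[0,0,0],0.5],[[0,0,-1],[0,0,0],0.5],[[0,0,-1],[0,0,0],0.5],[[0,0,-1],[0,0,0],0.5],[[0,0,0],[0,0,0],0.5]]'
python3 - <<'E'
from h import *
st,im=grab("wrist"); save("x4",im,(220,150,340,240),6)
h=cv2.cvtColor(im,cv2.COLOR_RGB2HSV)
m=cv2.inRange(h,(14,165,60),(26,255,255)); k=np.zeros_like(m); k[140:230,245:310]=255
for c in cv2.findContours(m&k,0,1)[0]:
    if cv2.contourArea(c)>60: print(cv2.contourArea(c),cv2.minAreaRect(c))
a=cv2.imread("pics/x2.png",0); b=cv2.imread("pics/x4.png",0)
(s,rsp)=cv2.phaseCorrelate(a.astype(float),b.astype(float)); print(s,rsp)
b2=cv2.warpAffine(b,np.float32([[1,0,-s[0]],[0,1,-s[1]]]),b.shape[::-1])
print("diff magazine",cv2.absdiff(a,b2)[30:470,200:500].mean(), "elsewhere",cv2.absdiff(a,b2)[30:470,510:].mean())
print([(v,*map(int,h[v,277])) for v in range(155,225)][::2])
im=vision.camera("scene"); cv2.imwrite("pics/s9.png",im[...,::-1])
h=cv2.cvtColor(im,cv2.COLOR_RGB2HSV)
g=cv2.inRange(h,(16,125,85),(24,255,255))[270:370,300:450]
for c in cv2.findContours(g,0,1)[0]:
    if cv2.contourArea(c)>60: print("scene",cv2.minAreaRect(c))
E
```

```text
time: 41.88
position: [0.5803, 0.0075, 0.2609]
tcp_rot: [-3.139, 0.01, -3.021]
ft_force: [1.2, -0.4, 0.7]
gripper_width: 0.0476
gripper_force: 0.0
1084.0 ((277.5, 183.5), (51.0, 25.0), 90.0)
(-0.0011707379639460669, -0.08289442319556883) 0.30223668323537306
diff magazine 13.871477272727272 elsewhere 13.55612554112554
[(155, 48, 14, 231), (157, 37, 29, 184), (159, 24, 41, 118), (161, 18, 55, 116), (163, 20, 141, 119), (165, 20, 164, 90), (167, 23, 79, 29), (169, 19, 162, 74), (171, 21, 188, 174), (173, 20, 188, 206), (175, 21, 190, 204), (177, 20, 190, 204), (179, 21, 194, 204), (181, 20, 191, 206), (183, 20, 189, 205), (185, 20, 189, 205), (187, 20, 192, 203), (189, 21, 188, 204), (191, 20, 193, 201), (193, 20, 193, 203), (195, 20, 192, 206), (197, 20, 194, 202), (199, 20, 192, 201), (201, 20, 193, 188), (203, 18, 163, 97), (205, 7, 72, 32), (207, 19, 170, 120), (209, 20, 101, 182), (211, 26, 47, 213), (213, 27, 41, 223), (215, 27, 39, 224), (217, 28, 42, 219), (219, 29, 42, 221), (221, 23, 45, 202), (223, 29, 46, 138)]
```

```bash
python3 -c "
from workcell import bot
print(bot.finish_job())"
```

```text
the job is handed in; nothing more can be done
None
```

The job is handed in at about 42 s of the 210 s allowed: the old steel piece is in the grey box, the yellow cassette is home with the lever shut, and both loose brass blanks are caught under the latches. The last blank's catch rests on image measurements that matched the first one's, not on a viewed picture.

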